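Release and close the locked-out drawer of a drying cabinet

TASK

The drying cabinet's drawer is locked out for loading. Draw the red-handled lock pin, hang it upright in the open notch of the same bracket and let go of it; then press down the blue release lever and, keeping it down until the catch has passed, slide the drawer in and push it fully home. Everything standing in the drawer must stay upright, and the flask, the beaker and the white dish on the bench are to be left where they are.

Things in the scene. Friction and masses are not known exactly. Their poses are not given: they have to be found in the camera images.
- cabinet: White bench-top drying cabinet, fixed, 290 mm wide, 235 deep, 365 tall. Origin: middle of the lower edge of its front face, on the worktop; x points into the cabinet (the way the drawer goes in), y to its left seen from the robot, z up. The drawer opening is below 118 mm; above that its upper part stands out 18 mm in front of the front face, the door 27 mm, a door handle (upper left) 46 mm.
- lock_pin: Loose 60 g lock pin: steel shank 10 mm thick, 42 mm long, tapered end; above it a collar 24 mm across, 4 mm high; above that a red handle 16 mm thick up to 46 mm above the origin (19 mm thick in the top 10 mm). Origin: underside of the collar, on the axis; z up along the handle, whose middle is 26 mm above the origin. At the start it stands in the bore; it draws straight up without force.
- bore_mouth (a point): Mouth of the lock bracket's 12.5 mm bore, where the pin's origin is at the start; axes as the cabinet's. The bracket, fixed to a foot bar left of the drawer, has two level steel plates 6 mm thick and 44 mm wide (along x), an upright web on its left between them, and the drawer's lug in the gap. The upper plate's top is 73 mm above the worktop; it spans 22 mm right to 69 mm left of here.
- notch_seat (a point): Where the parked pin's origin lies: in the notch, on top of the upper plate, 45 mm left of the bore; axes as the cabinet's. The notch is a slot 13 mm wide through the 6 mm plate, open at the plate's left edge: its end is 6.5 mm right of this point, its mouth 24 mm left (+y). The shank enters from the open side or from above and the collar rests on the plate. Below it is free for the shank.
- lever_pad (a point): Middle of the top of the release lever's blue thumb pad (32 mm along the cabinet's x, 24 wide), 81 mm above the worktop; moves with drawer and lever. A lip 6 mm high stands along its rear edge, from 16 mm behind this point. It starts 36 mm before the cabinet's front face, 111 mm right of its middle, with the upper cabinet close behind: no room for an upright gripper.
- release_lever (a joint): Angle of the sprung release lever (rad): 0 at rest, 0.28 fully pressed (the pad then is 13 mm lower and 4 mm nearer the front). 2 N starts it, 7 N presses it fully. From 0.18 on the catch is clear and the drawer can be pushed in; the lever must stay down for the first few mm of the drawer's way. When the drawer is 21 mm in, the released lever springs back and no longer catches.
- drawer (a joint): How far the drawer has been pushed in (m): 0 locked fully out, as at the start; 0.140 home, against a stop. It weighs 1.6 kg, has 1.5 N of friction and light damping, and stays where it is left.
- drawer_front (a point): Middle of the drawer's front face, 70 mm above the worktop, moves with the drawer: a white panel 290 mm wide, 12 thick, from 23 to 115 mm above the worktop; axes as the cabinet's. An aluminium pull 120 mm wide stands out 14 mm from it, 87 to 97 mm above the worktop. The face is 152 mm before the cabinet's front face at the start, 12 mm when home. Compartment walls behind it end at 74 mm height.
- weigh_glass: Weighing bottle with a knobbed glass lid, 39 mm across, 58 mm tall; stands loose in a compartment of the drawer. Origin: middle of its underside; z up.
- sample_jar: Small brown glass jar, 35 mm across, 56 mm tall; stands loose in a compartment of the drawer. Origin: middle of its underside; z up.
- sample_vial: Clear vial with a dark green stopper, 25 mm across, 58 mm tall; stands loose in a compartment of the drawer. Origin: middle of its underside; z up.
- powder_jar: Small clear jar of grey powder, 47 mm across, 46 mm tall; stands loose in a compartment of the drawer. Origin: middle of its underside; z up.
- cone_flask: Glass conical flask with white crystals, 81 mm across, 180 mm tall, to the right of the drawer; loose, not part of the job. Origin: middle of its underside.
- glass_beaker: Glass beaker, 85 mm across, 150 mm tall, on the dark green slab to the left of the cabinet; loose, not part of the job. Origin: middle of its underside.
- white_dish: White porcelain evaporating dish, 78 mm across, 27 mm tall, on the worktop to the left of the drawer; loose, not part of the job. Origin: middle of its underside.

How it is judged:
By the outcome, as a careful person would: the job done as asked, in the order asked, and still so for the second after the job is handed in, with the robot touching nothing.
It also fails if it takes over 72 s, if anything falls off the work surface, if the arm or the gripper's body presses on something with over 40 N, if the wrist force passes 120 N, or if a joint passes its speed limit or range.

ROBOT

A 6-joint arm with a two-finger parallel gripper is mounted at the origin on a cart in front of the work surface, level with it; the furniture and walls round the work are solid. World frame = base frame: x ahead of the robot, y to its left, z up, the work surface at z = 0. Lengths are in mm, angles in rad, forces in N, time in s.
With the tool pointing down it reaches from about 350 to 775 mm from the base axis. Payload 7.3 kg.
Tool frame: the origin (TCP) lies on the centre line of the jaws, within the pads' length; the fingertips stand 22 mm ahead of it and the grasp point (between the pads) lies 3 mm ahead of it; z points along the fingers, y is the direction in which the jaws open and shut (so a half turn about z gives the same grasp; the last joint's range is limited). The gripper opens to 92 mm and grips with 3 to 60 N. Pads are 19 mm wide; open, the fingers measure 130 mm over their backs; the gripper's body (75 mm by 190 mm) begins 47 mm behind the grasp point.
Start: joints at [-1.489, 0.342, 1.524, -0, 1.275, -0.146], TCP at [118.585, -511.449, 248.741] pointing down, gripper open.
Joint ranges: [-2.53, 2.53], [-0.77, 2.02], [0.04, 2.7], [-1, 4.14], [0.28, 2.66], [-3.11, 3.11]. Speed limits (rad/s): [2.57, 2.57, 3.14, 3.14, 3.14, 3.14].

INTERFACE

Orientations are given as [roll, pitch, yaw] about the fixed x, y, z axes, in that order (R = Rz(yaw) Ry(pitch) Rx(roll)).
In Python, from plant import get_obs, capture, close_job gives the robot as it stands.
- The arm moves only by the tool carry_out, never from a script. Its arguments are lists of equal length, an entry for each row: "xyz": the shift along the tool's x, y, z scaled (see below), a list of three; "dr": the turn, a rotation vector about the tool's x, y, z scaled (see below), a list of three. A call has 1 to 8 rows; each row shifts and turns the commanded pose from where the row before left it, along the tool's axes as they then stand; what a row does not reach is not made up. The controller multiplies each number of a shift by 0.06 m and each number of a turn by 8 degrees. A row lasts 1/8 s, in which the tool goes at most 62.5 mm and 10.7 degrees, less where a joint would pass 70% of its speed; a pose out of reach is approached as far as the arm can. A call with a number of a shift or a turn outside -1 to 1 is refused whole. A call with a gripper value outside its range is refused whole. "gripper" is the gripper's target within -1 to 1 (fully open at 1, half-way at 0, shut at -1), set as the call begins (left out, the last holds). The fingers move at their own pace and stop on an object; the grip force is fixed at half the most. Time passes only in rows, so rows that do not move let the fingers close. It gives the time, the measured TCP pose, the force and the opening at its end, in the units of the state.
- get_obs(): the state, without advancing time (a new reading comes with each control period).
- capture(name): name is "side" or "top"; returns a dict with "image" (400x640x3 uint8, blue, green, red), "fx", "fy", "cx", "cy" (pixels), "D" ([k1, k2, p1, p2, k3] as OpenCV has them; the pictures are not rectified), "pose" (4x4, takes a point from camera to world coordinates). Camera axes: x right, y up, looking along -z (the intrinsics and any distortion apply to the point x, -y, -z); pixel columns grow to the right and rows downward; lengths in mm; the calibration is good to about 2 mm. A picture is of the moment at which its call begins. There is no depth.
- close_job(): hands the job in, once; it reports no verdict.
The state is a dict: "time": time; "joint_positions": joint angles; "dq": joint speeds; "tau": joint torques, N m; "tool_pos": TCP position; "tcp_rot": TCP orientation; "contact_force": force on the tool from outside, world axes, zero at the start; "moment": the same for the moment, N m; "grip_width": finger opening in mm.
Only numpy, scipy, OpenCV 4.12 (cv2) and the standard library are available. Lean on these libraries where they do the work, as an engineer would, in place of code of your own. Each camera call takes 0.05 s, during which the arm holds its last target.

## Working session

There is one attempt and no reset: what is moved stays moved. The work goes in short steps, Python scripts to look and compute and a tool call to move; the robot and the scene stay as the last step left them, time stands still between calls to the robot, and variables do not carry over. Pictures are saved under pics/ and viewed, and the job is handed in when it is done.

Besides the shell and the picture viewer there is one more tool, called after "Request:" in YAML: its name, and indented under it one key for each argument. carry_out: Moves the arm, as the interface text tells. Shifts and turns lie within -1 to 1; 1 stands for 0.06 m of shift or 8 degrees of turn. Its arguments: {"type":"object","properties":{"xyz":{"type":"array"},"dr":{"type":"array"},"gripper":{"type":"number"}},"required":["xyz","dr"]}

```bash
ls; mkdir -p pics
python3 - <<'E'
from plant import get_obs, capture
import cv2
o=get_obs()
for k,v in o.items(): print(k,v)
for n in("side","top"):
    c=capture(n); cv2.imwrite(f"pics/{n}0.png",c["image"]); print(n,c["fx"],c["fy"],c["cx"],c["cy"],c["D"]); print(c["pose"])
E
```

```text
pics
time 0.0
joint_positions [-1.48896744e+00  3.42706194e-01  1.52501501e+00  5.38012339e-06
  1.27540571e+00 -1.46002128e-01]
dq [-1.05768190e-03 -7.07440008e-04  1.88603032e-03 -5.30840769e-04
  4.48987325e-04  6.68721311e-05]
tau [-2.16379199e-04 -4.31241381e+01 -2.44218940e+01  7.16595096e-02
  5.59638196e-02 -1.44142487e-04]
tool_pos [ 118.57027987 -511.05008437  248.05422162]
tcp_rot [-3.14007547e+00 -2.28299993e-04  2.27829272e-01]
contact_force [-0.08917305 -0.94341528 -0.31685994]
moment [-0.03056665 -0.04383634  0.04115987]
grip_width 91.8506713697738
side 439.6259499296483 439.6259499296483 321.2706683988379 198.2844328685124 [0.02876273 0.         0.         0.         0.        ]
[[-9.99988053e-01  2.69038108e-03  4.08109465e-03  5.92947600e+02]
 [ 1.55048580e-03 -6.17209213e-01  7.86797549e-01  8.52494621e+02]
 [ 4.63567446e-03  7.86794477e-01  6.17197668e-01  7.68103042e+02]
 [ 0.00000000e+00  0.00000000e+00  0.00000000e+00  1.00000000e+00]]
top 379.52091566545596 379.52091566545596 318.2149662588588 200.44978205949332 [-0.06539255  0.          0.          0.          0.        ]
[[-2.92962448e-01  9.30380869e-01 -2.20373419e-01  3.18727765e+02]
 [-9.56120964e-01 -2.84497892e-01  6.99546339e-02  5.70421077e+01]
 [ 2.38867987e-03  2.31197727e-01  9.72903852e-01  1.28601030e+03]
 [ 0.00000000e+00  0.00000000e+00  0.00000000e+00  1.00000000e+00]]
```

View pics/side0.png

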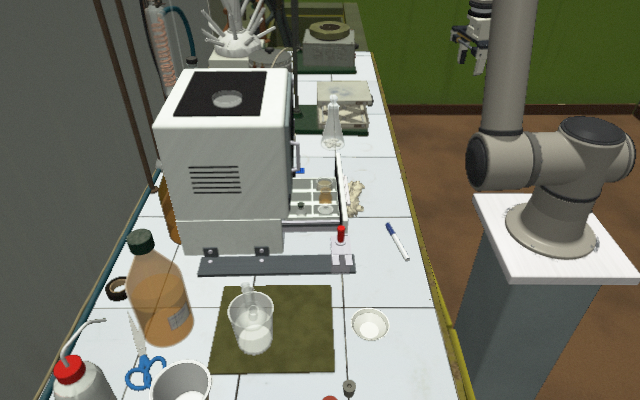

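View pics/top0.png

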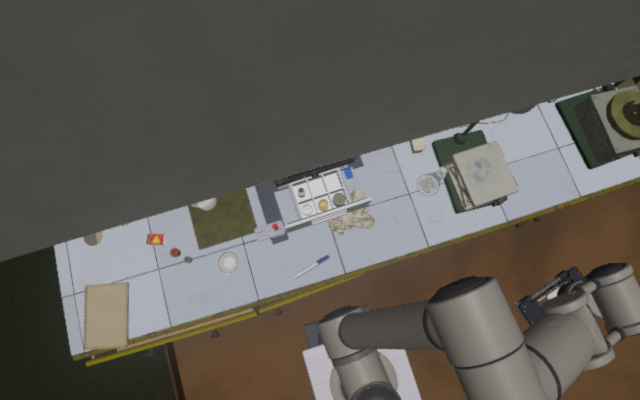

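```bash
cat > h.py <<'E'
import numpy as np, cv2
from plant import get_obs, capture
from scipy.spatial.transform import Rotation as R
F=np.diag([1,-1,-1.])
def snap(n,name=None):
    c=capture(n); c["D"]=np.array(c["D"],float); c["pose"]=np.array(c["pose"])
    c["K"]=np.array([[c["fx"],0,c["cx"]],[0,c["fy"],c["cy"]],[0,0,1.]])
    if name: cv2.imwrite(f"pics/{name}.png",c["image"])
    return c
def crop(c,box,s,name):
    x0,y0,x1,y1=box
    cv2.imwrite(f"pics/{name}.png",cv2.resize(c["image"][y0:y1,x0:x1],None,fx=s,fy=s,interpolation=cv2.INTER_CUBIC))
def ray(c,uv):
    p=cv2.undistortPoints(np.array(uv,float).reshape(-1,1,2),c["K"],c["D"]).reshape(-1,2)
    d=np.c_[p,np.ones(len(p))]@F@c["pose"][:3,:3].T
    return c["pose"][:3,3],d/np.linalg.norm(d,axis=1)[:,None]
def onz(c,uv,z):
    o,d=ray(c,uv); return o+d*((z-o[2])/d[:,2])[:,None]
def onx(c,uv,ax,v):
    o,d=ray(c,uv); return o+d*((v-o[ax])/d[:,ax])[:,None]
def tri(c1,u1,c2,u2):
    o1,d1=ray(c1,[u1]);o2,d2=ray(c2,[u2]);d1=d1[0];d2=d2[0]
    t=np.linalg.lstsq(np.c_[d1,-d2],o2-o1,rcond=None)[0]
    a=o1+t[0]*d1;b=o2+t[1]*d2
    return (a+b)/2,np.linalg.norm(a-b)
def proj(c,P):
    P=np.atleast_2d(P).astype(float); M=np.linalg.inv(c["pose"]); q=(P@M[:3,:3].T+M[:3,3])@F
    return cv2.projectPoints(q,np.zeros(3),np.zeros(3),c["K"],c["D"])[0].reshape(-1,2)
E
python3 - <<'E'
from h import *
s=snap("side");t=snap("top")
crop(s,(180,130,380,280),4,"s1");crop(t,(240,140,400,260),5,"t1")
for n,c in(("s",s),("t",t)):
    h=cv2.cvtColor(c["image"],cv2.COLOR_BGR2HSV)
    for nm,m in(("red",cv2.inRange(h,(0,150,90),(6,255,255))|cv2.inRange(h,(174,150,90),(180,255,255))),("blue",cv2.inRange(h,(100,140,80),(125,255,255)))):
        k,l,st,ce=cv2.connectedComponentsWithStats(m)
        for i in range(1,k):
            if st[i,4]>8: print(n,nm,st[i],ce[i])
E
```

```text
s red [337 225   8  17  97] [340.40206186 232.5257732 ]
s red [ 53 355  29  30 594] [ 67.99158249 369.73905724]
s red [323 396  13   4  39] [329.07692308 397.79487179]
s blue [295 168   9   5  28] [300.32142857 170.46428571]
s blue [387 223   6  10  14] [389.5        227.35714286]
s blue [125 355  41  35 496] [143.68145161 371.34072581]
t red [273 224   4   5  17] [274.58823529 226.11764706]
t red [149 235   6   7  21] [151.23809524 237.33333333]
t red [158 235   5   9  21] [160.76190476 238.33333333]
t blue [344 167   8  11  58] [347.84482759 172.12068966]
```

View pics/s1.png

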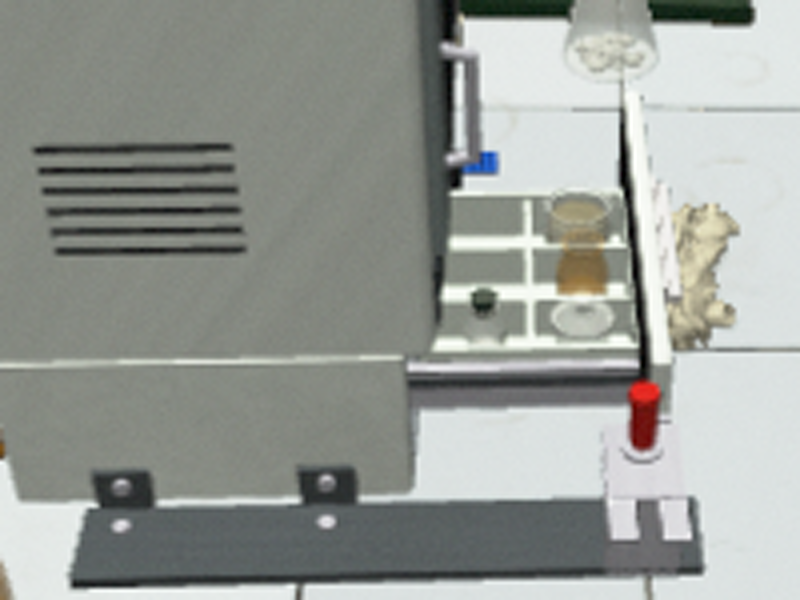

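View pics/t1.png

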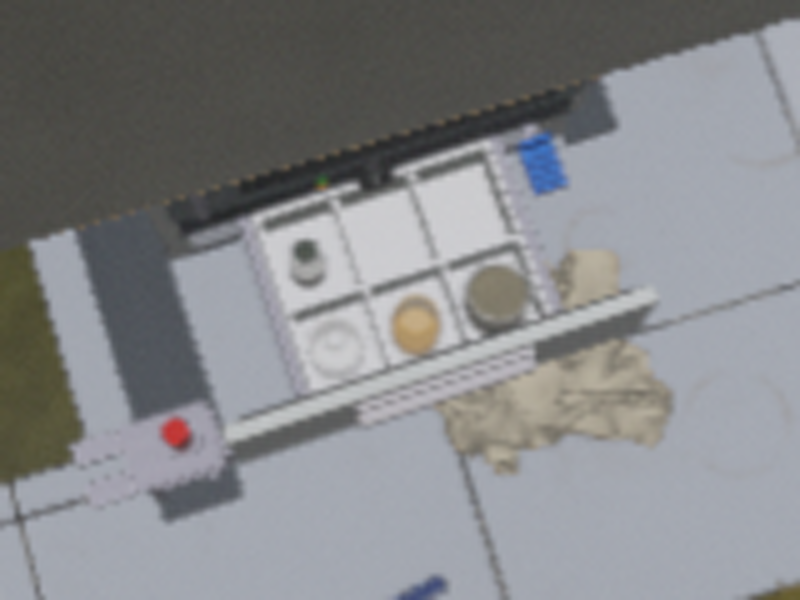

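Run:
```python
from h import *
np.set_printoptions(suppress=True,precision=1)
s=snap("side");t=snap("top")
C=lambda b,sc,X,Y:(b[0]+(X+.5)/sc-.5,b[1]+(Y+.5)/sc-.5)
S=lambda X,Y:C((180,130),4,X,Y);T=lambda X,Y:C((240,140),5,X,Y)
print("pin top",tri(s,S(645,390),t,T(176,432)), "handle base onz", onz(s,[S(644,445)],79),onz(t,[T(176,432)],119))
print("plate corners top@73",onz(t,[T(72,442),T(208,400),T(228,466),T(92,508)],73))
print("plate corners side@73",onz(s,[S(603,498),S(690,498),S(610,425),S(678,420)],73))
print("pad tri",tri(s,S(483,160),t,T(542,163)), onz(t,[T(542,163),T(519,140),T(549,133),T(567,187),T(537,195)],81))
print("front top edge@115 outer",onz(t,[T(228,441),T(655,294)],115),"inner",onz(t,[T(652,286),T(225,430)],115))
print("pull",onz(t,[T(362,424),T(532,368)],97))
print("side front top edge", onz(s,[S(627,93),S(655,362),S(638,90),S(670,362)],115))
```

```text
pin top (array([545.1, 126.4, 117.4]), np.float64(0.7074074612832706)) handle base onz [[544.9 129.8  79. ]] [[544.4 126.3 119. ]]
plate corners top@73 [[566.6 195.3  73. ]
 [567.5 103.5  73. ]
 [522.2 102.9  73. ]
 [521.5 194.   73. ]]
plate corners side@73 [[568.6 165.7  73. ]
 [520.6 165.5  73. ]
 [563.5 107.   73. ]
 [524.  102.6  73. ]]
pad tri (array([ 650. , -151.4,   82.7]), np.float64(8.845036071861633)) [[ 655.  -152.6   81. ]
 [ 674.8 -142.9   81. ]
 [ 673.6 -163.6   81. ]
 [ 634.4 -163.3   81. ]
 [ 634.9 -142.5   81. ]]
front top edge@115 outer [[ 530.2   97.   115. ]
 [ 541.7 -188.5  115. ]] inner [[ 547.2 -188.3  115. ]
 [ 537.5   96.9  115. ]]
pull [[ 519.1   13.3   97. ]
 [ 522.  -101.1   97. ]]
side front top edge [[ 546.4 -184.2  115. ]
 [ 538.7   99.8  115. ]
 [ 538.7 -188.1  115. ]
 [ 530.2   99.8  115. ]]
```

Run:
```python
from h import *
np.set_printoptions(suppress=True,precision=1)
s=snap("side");t=snap("top")
crop(s,(185,200,385,285),4,"s2");
C=lambda b,sc,X,Y:(b[0]+(X+.5)/sc-.5,b[1]+(Y+.5)/sc-.5)
S=lambda X,Y:C((180,130),4,X,Y);T=lambda X,Y:C((240,140),5,X,Y)
def yaw(P): d=P[1]-P[0]; return np.degrees(np.arctan2(d[1],d[0])),P
print("cab bottom",yaw(onz(s,[S(410,494),S(20,500)],0)))
print("bar lower edge",yaw(onz(s,[S(704,572),S(75,584)],8)))
print("bar upper",yaw(onz(s,[S(690,499),S(90,512)],8)))
print("upper body lower edge z118",yaw(onz(s,[S(410,358),S(5,362)],118)))
print("drawer wall",yaw(onz(s,[S(640,348),S(440,350)],74)))
print("top: bar edges",yaw(onz(t,[T(215,400),T(165,235)],8)),yaw(onz(t,[T(130,410),T(82,235)],8)))
print("top: drawer sides",yaw(onz(t,[T(305,392),T(250,228)],74)),yaw(onz(t,[T(548,300),T(495,145)],74)))
```

```text
cab bottom (np.float64(1.295068461399111), array([[683.7,  90.5,   0. ],
       [919.1,  95.8,   0. ]]))
bar lower edge (np.float64(1.5297017245942859), array([[509.2, 160.7,   8. ],
       [868.4, 170.3,   8. ]]))
bar upper (np.float64(1.8384309456302135), array([[513.9, 102.1,   8. ],
       [871.9, 113.6,   8. ]]))
upper body lower edge z118 (np.float64(1.0367072278668945), array([[677.1, 100.4, 118. ],
       [903.5, 104.5, 118. ]]))
drawer wall (np.float64(1.0993741350841277), array([[543.9,  39.7,  74. ],
       [665.2,  42. ,  74. ]]))
top: bar edges (np.float64(0.7301506412957565), array([[579.4, 101.4,   8. ],
       [702.4, 103. ,   8. ]])) (np.float64(-0.1750179665811625), array([[589.7, 159. ,   8. ],
       [719.4, 158.6,   8. ]]))
top: drawer sides (np.float64(1.7812935865112942), array([[554. ,  41.8,  74. ],
       [670.7,  45.4,  74. ]])) (np.float64(0.3718553782404576), array([[ 566.2, -128.3,   74. ],
       [ 678.2, -127.6,   74. ]]))
```

View pics/s2.png

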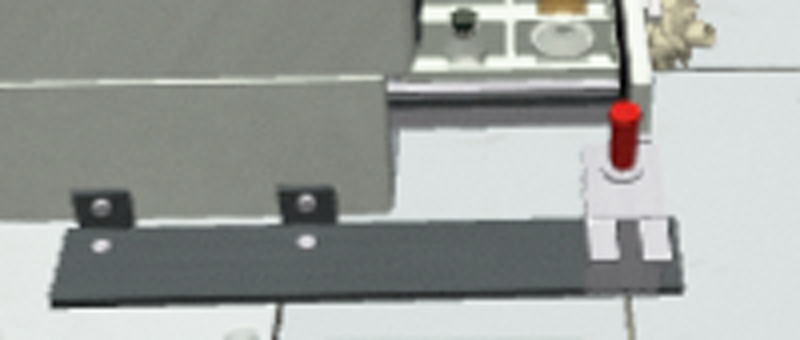

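Run:
```python
from h import *
np.set_printoptions(suppress=True,precision=1)
s=snap("side");t=snap("top")
crop(s,(280,80,420,200),5,"s3");crop(t,(400,120,540,220),5,"t3")
C=lambda b,sc,X,Y:(b[0]+(X+.5)/sc-.5,b[1]+(Y+.5)/sc-.5)
S2=lambda X,Y:C((185,200),4,X,Y)
print("notch centre@73",onz(s,[S2(630,222),S2(631,262),S2(618,240),S2(642,240)],73),"collar",onz(s,[S2(622,171)],76))
print(get_obs()["time"])
```

```text
notch centre@73 [[542.8 168.7  73. ]
 [543.4 198.5  73. ]
 [549.9 182.3  73. ]
 [536.8 182.3  73. ]] collar [[546.  131.6  76. ]]
0.5
```

View pics/s3.png

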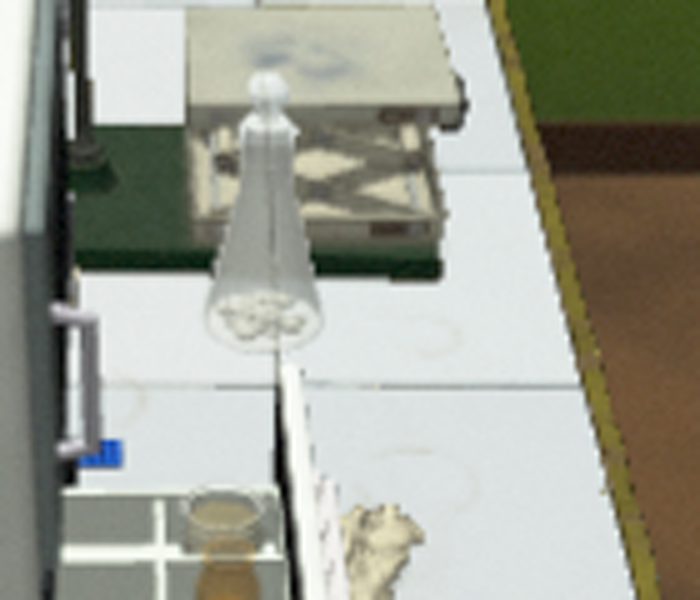

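View pics/t3.png

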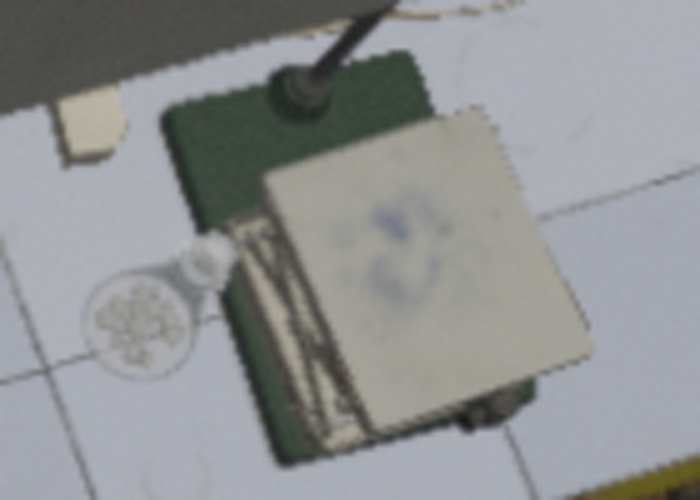

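Run:
```python
from h import *
np.set_printoptions(suppress=True,precision=1)
s=snap("side");t=snap("top")
C=lambda b,sc,X,Y:(b[0]+(X+.5)/sc-.5,b[1]+(Y+.5)/sc-.5)
S3=lambda X,Y:C((280,80),5,X,Y);T3=lambda X,Y:C((400,120),5,X,Y)
print("flask base",onz(s,[S3(264,318)],3),onz(t,[T3(140,325)],3),"neck",tri(s,S3(266,90),t,T3(208,262)))
print("jack corner (front-left)",tri(s,S3(462,105),t,T3(372,430)),"back-left",tri(s,S3(190,100),t,T3(265,178)))
for y in(90,60,40): print("handle",y,onx(s,[S3(100,320),S3(100,445)],1,y))
print("shelf edge",[onz(t,[(240+570/5,140+90/5)],z) for z in(370,600,800,1000)])
print("vial etc", onz(t,[(240+306/5,140+247/5)],80))
for X,Y,z in((336,340,70),(416,318,68),(496,283,58)):print(onz(t,[(240+X/5,140+Y/5)],z))
```

```text
flask base [[ 550.1 -422.4    3. ]] [[ 551.4 -421.5    3. ]] neck (array([ 549.7, -415.6,  169.7]), np.float64(5.787629477881066))
jack corner (front-left) (array([ 420.5, -494.9,  123.2]), np.float64(1.4610001376019524)) back-left (array([ 599. , -490.2,  127.9]), np.float64(2.1092999117931197))
handle 90 [[633.1  90.  309.3]
 [634.7  90.  248.8]]
handle 60 [[634.7  60.  291.3]
 [636.4  60.  228.3]]
handle 40 [[635.8  40.  279.2]
 [637.5  40.  214.7]]
shelf edge [array([[ 606. , -128.8,  370. ]]), array([[533.9, -82.1, 600. ]]), array([[471.1, -41.6, 800. ]]), array([[ 408.4,   -1. , 1000. ]])]
vial etc [[644.   12.9  80. ]]
[[580.4  11.6  70. ]]
[[579.6 -43.1  68. ]]
[[ 589. -102.   58.]]
```

Request:
carry_out:
  xyz:
    - [0.99,-0.057,0]
    - [0.99,-0.057,0]
    - [0.99,-0.057,0]
    - [0.99,-0.057,0]
    - [0.99,-0.057,0]
    - [0.99,-0.057,0]
    - [0.99,-0.057,0]
    - [0.99,-0.057,0]
  dr:
    - [0,0,-0.82]
    - [0,0,-0.82]
    - [0,0,-0.82]
    - [0,0,-0.82]
    - [0,0,-0.82]
    - [0,0,-0.82]
    - [0,0,-0.82]
    - [0,0,-0.82]
  gripper: -0.1

```text
time: 1.6
tool_pos: [475.5, -218.6, 248.7]
tcp_rot: [3.141, 0.0, 1.148]
contact_force: [0.5, 0.1, 1.2]
grip_width: 41.1
```

Request:
carry_out:
  xyz:
    - [0.99,-0.057,0]
    - [0.99,-0.057,0]
    - [0.99,-0.057,0]
    - [0.99,-0.057,0]
    - [0.99,-0.057,0]
    - [0,0,0]
  dr:
    - [0,0,-0.82]
    - [0,0,-0.82]
    - [0,0,-0.82]
    - [0,0,-0.82]
    - [0,0,-0.82]
    - [0,0,-0.82]

```text
time: 2.35
tool_pos: [514.8, 74.6, 248.8]
tcp_rot: [3.141, -0.001, 1.84]
contact_force: [0.4, -1.7, -0.3]
grip_width: 41.5
```

```bash
cat >> h.py <<'E'
def goto(target, rotm=None):
    "shift in tool units and rotvec units from present measured pose"
    o=get_obs(); Rm=R.from_euler('xyz',o["tcp_rot"]); 
    d=Rm.inv().apply(np.array(target)-o["tool_pos"])/60
    out=[d.round(3)]
    if rotm is not None: out.append((np.degrees((Rm.inv()*rotm).as_rotvec())/8).round(3))
    return o["tool_pos"].round(1),np.degrees(o["tcp_rot"]).round(2),out
def down(yawdeg): return R.from_euler('z',yawdeg,degrees=True)*R.from_euler('x',180,degrees=True)
E
python3 - <<'E'
from h import *
print(get_obs()["joint_positions"].round(3))
print(goto([545,126.2,170],down(110)))
E
```

```text
[-4.000e-03  3.330e-01  1.537e+00  1.000e-03  1.271e+00 -2.740e-01]
(array([514.8,  74.6, 248.8]), array([ 1.7999e+02, -5.0000e-02,  1.0544e+02]), [array([0.694, 0.715, 1.314]), array([ 0.002, -0.006, -0.57 ])])
```

Request:
carry_out:
  xyz:
    - [0.34,0.35,0]
    - [0.36,0.36,0.32]
    - [0,0,0.5]
    - [0,0,0.5]
    - [0,0,0]
  dr:
    - [0,0,-0.57]
    - [0,0,0]
    - [0,0,0]
    - [0,0,0]
    - [0,0,0]

```text
time: 2.98
tool_pos: [542.3, 123.1, 167.5]
tcp_rot: [-3.137, -0.001, 1.91]
contact_force: [-0.3, 0.7, 0.5]
grip_width: 41.3
```

Run:
```python
from h import *
print(goto([545,126.2,106],down(110)))
s=snap("side");t=snap("top")
crop(s,(240,130,440,280),4,"s4");crop(t,(220,160,380,280),5,"t4")
print(proj(s,[[545,126.2,148]]),proj(t,[[545,126.2,148]]))
```

```text
(array([542.3, 123.1, 167.5]), array([-1.7972e+02, -7.0000e-02,  1.0946e+02]), [array([0.032, 0.064, 1.025]), array([-0.035, -0.009, -0.068])])
[[341.51660318 216.59571362]] [[273.7559805  224.22424123]]
```

View pics/s4.png

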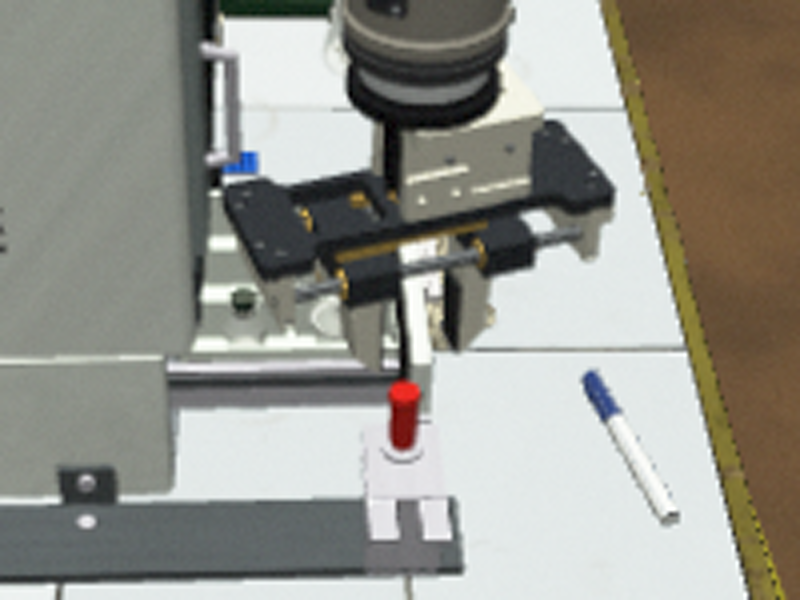

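View pics/t4.png

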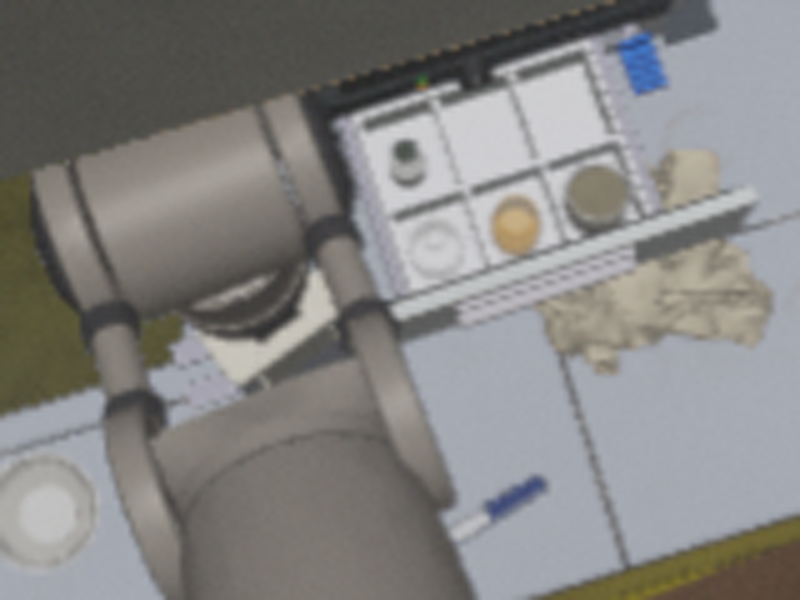

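Request:
carry_out:
  xyz:
    - [0.032,0.064,0.3]
    - [0,0,0]
    - [0,0,0]
  dr:
    - [0,0,-0.06]
    - [0,0,0]
    - [0,0,0]

```text
time: 3.45
tool_pos: [546.8, 126.3, 151.6]
tcp_rot: [3.142, 0.0, 1.919]
contact_force: [1.0, -0.5, -0.9]
grip_width: 41.2
```

Run:
```python
from h import *
print(goto([545,126.2,106],down(110)))
```

```text
(array([546.8, 126.3, 151.6]), array([1.8000e+02, 1.0000e-02, 1.0994e+02]), [array([ 0.009, -0.029,  0.761]), array([ 0.001,  0.001, -0.008])])
```

Request:
carry_out:
  xyz:
    - [0.01,-0.028,0.25]
    - [0,0,0.25]
    - [0,0,0.25]
    - [0,0,0]
    - [0,0,0]
  dr:
    - [0,0,0]
    - [0,0,0]
    - [0,0,0]
    - [0,0,0]
    - [0,0,0]

```text
time: 4.08
tool_pos: [545.1, 126.3, 106.5]
tcp_rot: [3.141, 0.0, 1.919]
contact_force: [1.4, -0.2, -0.1]
grip_width: 41.4
```

Run:
```python
from h import *
print(goto([545,126.2,106],down(110)))
s=snap("side");t=snap("top")
crop(s,(260,150,420,270),5,"s5")
```

```text
(array([545.1, 126.3, 106.5]), array([1.7999e+02, 1.0000e-02, 1.0993e+02]), [array([-0.001, -0.002,  0.008]), array([ 0.001,  0.001, -0.009])])
```

View pics/s5.png

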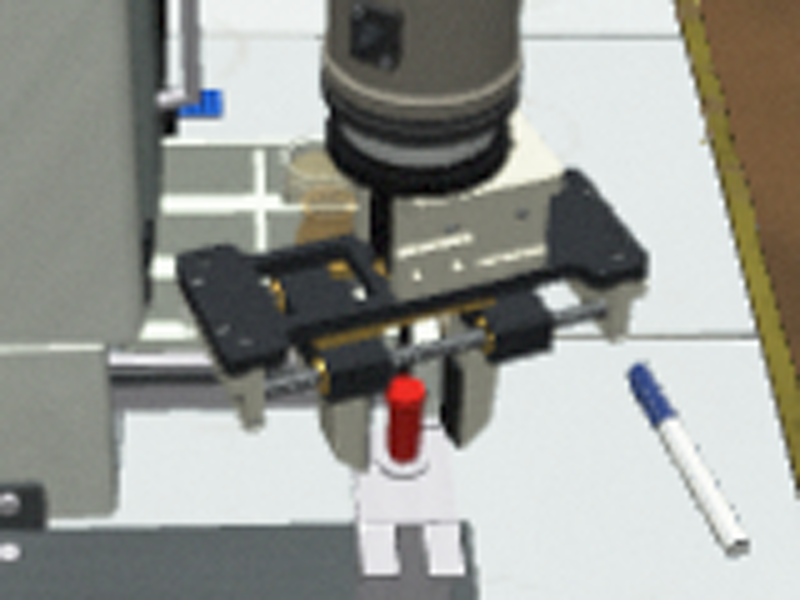

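Gripper straddles the red handle at about (404,420) in the crop, with a finger on each side and clear of the drawer front's end. Closing.

Request:
carry_out:
  xyz:
    - [0,0,0]
    - [0,0,0]
    - [0,0,0]
    - [0,0,0]
    - [0,0,0]
    - [0,0,0]
  dr:
    - [0,0,0]
    - [0,0,0]
    - [0,0,0]
    - [0,0,0]
    - [0,0,0]
    - [0,0,0]
  gripper: -1

```text
time: 4.92
tool_pos: [544.9, 126.2, 106.6]
tcp_rot: [3.141, 0.0, 1.919]
contact_force: [-1.1, -0.2, 2.2]
grip_width: 15.9
```

Request:
carry_out:
  xyz:
    - [0,0,-0.2]
    - [0,0,-0.3]
    - [0,0,-0.3]
    - [0,0,-0.25]
    - [0,0,0]
    - [0,0,0]
  dr:
    - [0,0,0]
    - [0,0,0]
    - [0,0,0]
    - [0,0,0]
    - [0,0,0]
    - [0,0,0]

```text
time: 5.68
tool_pos: [544.5, 126.2, 169.0]
tcp_rot: [-3.141, -0.0, 1.919]
contact_force: [0.6, -0.2, -1.6]
grip_width: 15.8
```

Run:
```python
from h import *
print(goto([543.9,171.2,106],down(110)))
s=snap("side");t=snap("top")
crop(s,(260,150,420,270),5,"s6")
```

```text
(array([544.5, 126.2, 169. ]), array([-1.7995e+02, -1.0000e-02,  1.0993e+02]), [array([0.708, 0.247, 1.05 ]), array([-0.007, -0.001, -0.009])])
```

View pics/s6.png

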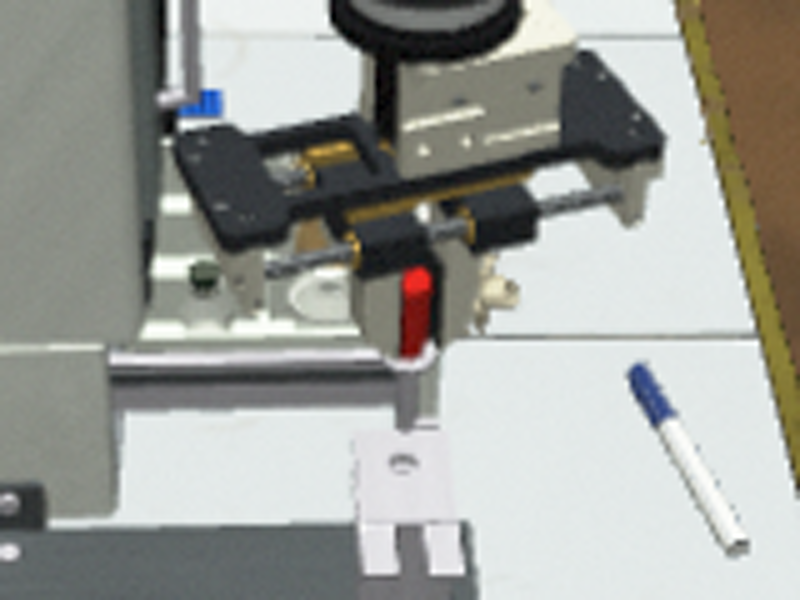

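Run:
```python
from h import *
s=snap("side");np.set_printoptions(suppress=True,precision=1)
im=s["image"]; print(im[244:264,328:350].mean(2).astype(int))
C=lambda b,sc,X,Y:(b[0]+(X+.5)/sc-.5,b[1]+(Y+.5)/sc-.5)
S=lambda X,Y:C((260,150),5,X,Y)
print("bore",onz(s,[S(403,463)],73),"notch",onz(s,[S(398,548),S(424,548),S(411,530)],73))
```

```text
[[232 226 197 202 224 225 226 227 227 225 210 196 186 196 225 228 226 228
  228 227 227 226]
 [232 228 204 201 224 226 225 228 228 229 228 228 226 225 225 226 227 228
  229 226 227 226]
 [229 230 220 202 227 226 227 228 227 229 228 226 226 225 225 228 230 228
  230 228 227 226]
 [230 227 204 210 226 226 226 226 228 229 228 227 226 226 226 228 229 229
  228 228 228 226]
 [231 227 208 223 225 226 226 227 227 228 228 226 227 226 226 227 229 229
  229 228 228 227]
 [232 227 212 222 224 225 225 227 228 228 228 228 227 225 227 226 229 229
  229 228 228 226]
 [231 232 224 202 225 226 225 226 228 228 228 228 228 226 226 226 229 229
  229 228 228 226]
 [231 231 222 184 227 225 226 225 227 229 229 228 227 226 225 226 229 228
  227 227 228 226]
 [231 232 226 198 226 227 226 226 226 228 228 227 227 226 226 226 229 228
  228 229 229 227]
 [225 226 215 179 225 223 222 223 223 225 226 225 224 224 222 222 222 224
  220 221 223 224]
 [182 176 151 176 228 213 212 208 209 214 213 190 191 191 189 188 191 188
  171 180 200 202]
 [100 102 100 161 244 237 236 231 233 235 231 112 115 113 114 115 153 229
  2
[... 157 characters left out ...]
0 116 117 116 116 157 231
  226 227 228 230]
 [101  98  98 134 218 226 228 230 229 230 218 114 116 117 115 119 140 208
  226 228 229 230]
 [100  99 100 131 202 227 227 229 231 231 215 106 117 119 118 113 131 193
  226 228 229 229]
 [102 103 100 122 193 227 229 229 228 229 219 140 115 117 116 116 124 168
  227 228 229 230]
 [102 101 105 113 173 226 228 228 231 230 221 161 117 116 115 114 120 153
  227 228 228 229]
 [103 102 101 110 168 228 227 228 229 229 226 187 115 117 118 117 112 148
  231 229 229 229]
 [104 101 103 102 156 228 227 228 231 229 227 207 119 118 115 117 111 138
  231 229 231 230]]
bore [[545.6 127.9  73. ]] notch [[549.7 181.   73. ]
 [538.3 181.   73. ]
 [543.6 170.1  73. ]]
```

Run:
```python
from h import *
s=snap("side");np.set_printoptions(suppress=True,precision=2)
im=s["image"]
P=[]
for r in range(255,275):
    g=im[r].mean(1)
    row=g[334:350]; lo,hi=115,228
    d=np.clip((hi-row)/(hi-lo),0,1); 
    if d.sum()<3 or d.sum()>9: print(r,d.sum(),"skip");continue
    c=(d*np.arange(334,350)).sum()/d.sum(); P.append((c,r)); 
    if r%3==0: print(r,c,d.sum(),onz(s,[(c,r)],73)[0])
w=onz(s,P,73); k=np.polyfit(w[:,1],w[:,0],1); print("slope deg",np.degrees(np.arctan(k[0])),"x@171",np.polyval(k,171), "x@126",np.polyval(k,126))
print(im[236:248,332:350].mean(2).astype(int)); print(get_obs()["time"])
```

```text
255 341.35718015665793 5.64896755162242 [544.48 168.32  73.  ]
258 341.4552644587246 5.967551622418879 [544.61 177.42  73.  ]
261 341.9976359338062 6.238938053097344 [543.78 186.39  73.  ]
264 341.84984311967725 6.5811209439528024 [544.44 195.23  73.  ]
265 15.905604719764012 skip
266 15.755162241887906 skip
267 15.920353982300885 skip
268 15.938053097345133 skip
269 15.958702064896755 skip
270 15.946902654867257 skip
271 16.0 skip
272 16.0 skip
273 15.348082595870206 skip
slope deg 3.319923768102221 x@171 543.7565499346073 x@126 541.146165829588
[[226 226 226 224 225 226 226 219 171 157 209 225 227 226 225 225 226 230]
 [225 225 225 225 225 226 228 226 226 225 225 225 225 227 226 225 227 228]
 [224 224 226 227 226 226 225 227 225 226 222 225 228 228 227 226 226 228]
 [225 225 225 227 226 226 226 224 224 225 224 225 226 228 226 226 225 228]
 [226 225 225 228 227 225 218 202 206 211 216 226 228 228 227 228 225 227]
 [223 226 226 226 228 218 169 146 127 139 164 212 227 228 228 227 224 227]
 [224 225 225 226 226 207 139 162 166 159 140 177 228 228 228 228 225 227]
 [226 226 226 227 224 221 192 216 215 215 205 201 227 228 229 227 226 227]
 [227 226 225 227 227 225 214 195 182 195 224 228 227 227 229 228 225 225]
 [225 226 226 227 229 228 227 228 227 224 225 225 227 228 228 227 226 226]
 [224 227 226 226 228 229 228 228 225 225 225 227 229 228 229 227 227 227]
 [226 226 227 227 228 228 229 227 226 224 225 227 229 228 229 227 229 226]]
5.875
```

Request:
carry_out:
  xyz:
    - [0.35,0.125,0]
    - [0.355,0.12,0]
    - [0,0,0.2]
    - [0,0,0]
    - [0,0,0]
    - [0,0,0]
  dr:
    - [0,0,0]
    - [0,0,0]
    - [0,0,0]
    - [0,0,0]
    - [0,0,0]
    - [0,0,0]

```text
time: 6.62
tool_pos: [544.5, 170.5, 157.7]
tcp_rot: [3.141, 0.0, 1.918]
contact_force: [-0.5, -1.3, -1.4]
grip_width: 16.4
```

Run:
```python
from h import *
print(goto([543.7,171.2,106.6],down(110)))
s=snap("side");t=snap("top")
crop(s,(280,170,400,270),6,"s7")
```

```text
(array([544.5, 170.5, 157.7]), array([1.7998e+02, 1.0000e-02, 1.0989e+02]), [array([ 0.016, -0.009,  0.851]), array([ 0.002,  0.002, -0.014])])
```

View pics/s7.png

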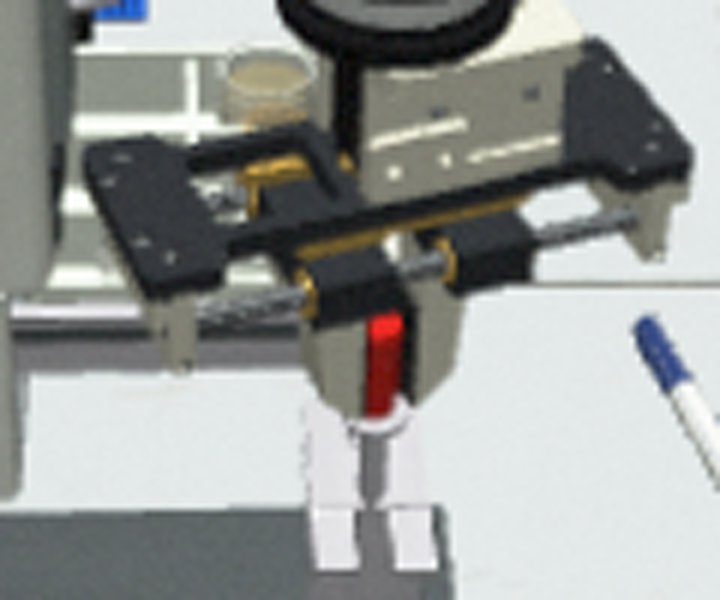

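Request:
carry_out:
  xyz:
    - [0.012,-0.009,0.1]
    - [0,0,0.15]
    - [0,0,0]
    - [0,0,0]
  dr:
    - [0,0,0]
    - [0,0,0]
    - [0,0,0]
    - [0,0,0]

```text
time: 7.22
tool_pos: [543.5, 171.5, 142.3]
tcp_rot: [-3.141, 0.0, 1.919]
contact_force: [-0.5, 0.1, 0.4]
grip_width: 16.2
```

Run:
```python
from h import *
print(goto([543.7,171.2,106.6],down(110)),get_obs()["contact_force"])
s=snap("side");t=snap("top")
crop(s,(300,190,380,270),8,"s8")
```

```text
(array([543.5, 171.5, 142.3]), array([-179.98,    0.  ,  109.93]), [array([-0.006,  0.001,  0.596]), array([-0.002,  0.   , -0.008])]) [-0.45714907  0.14185849  0.37817524]
```

View pics/s8.png

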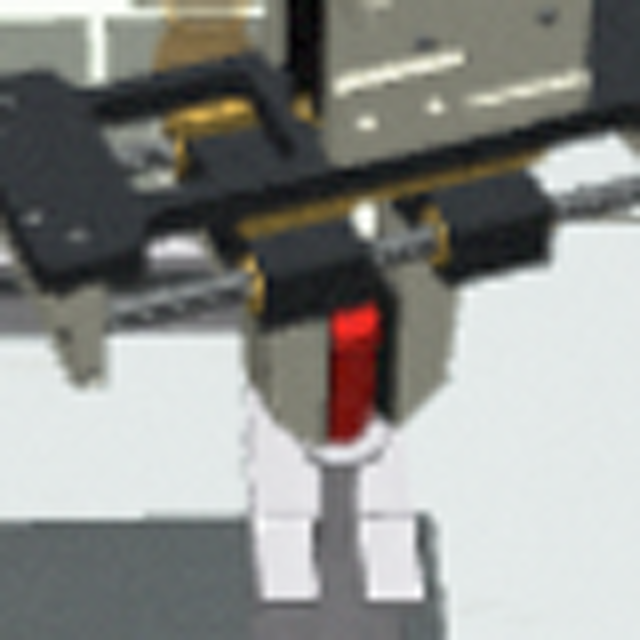

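Request:
carry_out:
  xyz:
    - [0,0,0.2]
    - [0,0,0.2]
    - [0,0,0.1]
    - [0,0,0]
    - [0,0,0]
  dr:
    - [0,0,0]
    - [0,0,0]
    - [0,0,0]
    - [0,0,0]
    - [0,0,0]

```text
time: 7.95
tool_pos: [543.7, 171.6, 112.7]
tcp_rot: [3.141, 0.0, 1.919]
contact_force: [0.7, -0.4, -1.2]
grip_width: 16.1
```

Run:
```python
from h import *
print(goto([543.7,171.2,106.6],down(110)),get_obs()["contact_force"])
s=snap("side")
crop(s,(300,190,380,270),8,"s9")
```

```text
(array([543.7, 171.6, 112.7]), array([1.7998e+02, 1.0000e-02, 1.0993e+02]), [array([-0.005, -0.003,  0.101]), array([ 0.003,  0.001, -0.009])]) [ 0.71839106 -0.44081593 -1.19162872]
```

View pics/s9.png

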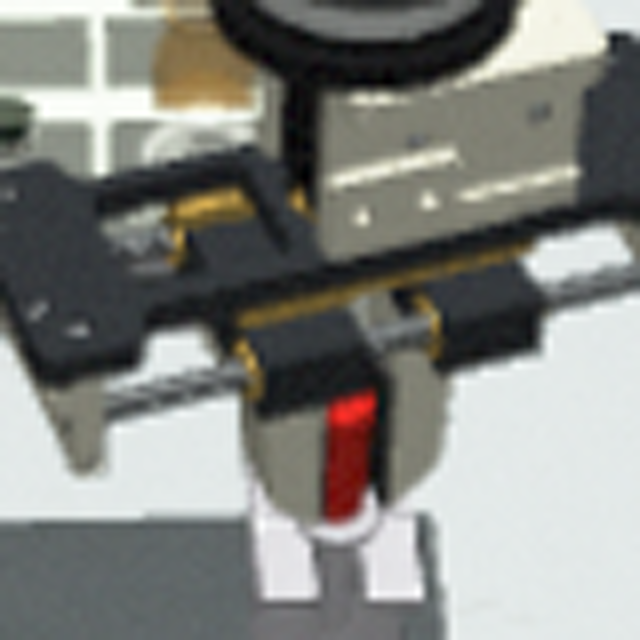

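Shank is in the slot without force; collar is about 6 mm above the plate.

Request:
carry_out:
  xyz:
    - [0,0,0.07]
    - [0,0,0.03]
    - [0,0,0]
    - [0,0,0]
  dr:
    - [0,0,0]
    - [0,0,0]
    - [0,0,0]
    - [0,0,0]

```text
time: 8.5
tool_pos: [543.5, 171.6, 106.7]
tcp_rot: [3.141, 0.0, 1.919]
contact_force: [-1.3, -0.3, 1.8]
grip_width: 15.7
```

Request:
carry_out:
  xyz:
    - [0,0,0]
    - [0,0,0]
    - [0,0,0]
  dr:
    - [0,0,0]
    - [0,0,0]
    - [0,0,0]
  gripper: -0.1

```text
time: 8.88
tool_pos: [543.5, 171.5, 106.3]
tcp_rot: [-3.141, 0.0, 1.919]
contact_force: [-0.3, -0.7, -0.1]
grip_width: 39.6
```

Run:
```python
from h import *
o=get_obs();print(o["tool_pos"],o["contact_force"],o["grip_width"])
s=snap("side")
crop(s,(300,190,380,270),8,"s10")
```

```text
[543.51968371 171.45582059 106.31700945] [-0.32382921 -0.72248548 -0.14298167] 39.57090602514346
```

View pics/s10.png

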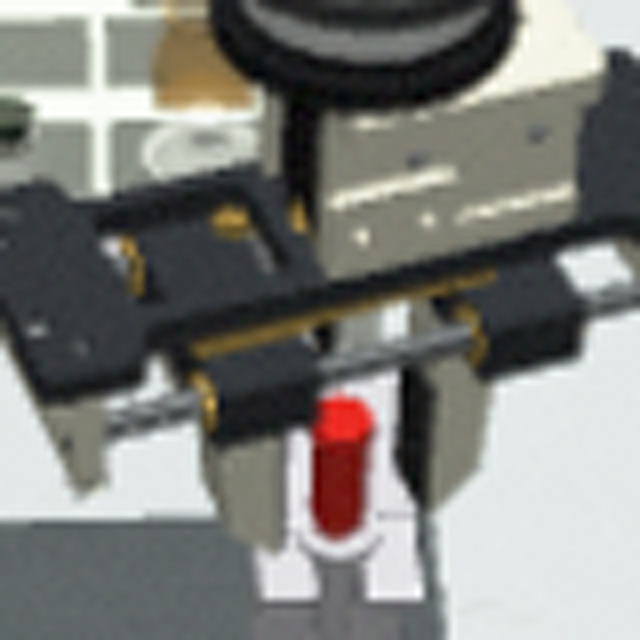

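Request:
carry_out:
  xyz:
    - [0,0,-0.3]
    - [0,0,-0.8]
    - [0,0,-1]
    - [0,0,-0.4]
    - [0,0,0]
  dr:
    - [0,0,0]
    - [0,0,0]
    - [0,0,0]
    - [0,0,0]
    - [0,0,0]

```text
time: 9.55
tool_pos: [544.4, 171.7, 258.5]
tcp_rot: [3.137, 0.001, 1.919]
contact_force: [-0.2, 0.1, -0.6]
grip_width: 41.3
```

```bash
cat >> h.py <<'E'
def rows(p1,R1,n,start=None):
    o=get_obs(); p0=np.array(o["tool_pos"]); R0=R.from_euler('xyz',o["tcp_rot"])
    if start is not None: p0,R0=np.array(start[0],float),start[1]
    rv=(R0.inv()*R1).as_rotvec()/n; out=[];dr=np.degrees(rv)/8
    for i in range(n):
        Ri=R0*R.from_rotvec(rv*i); out.append((Ri.inv().apply((np.array(p1)-p0)/n)/60).round(3).tolist())
    return out,dr.round(3).tolist()
def tilt(head,e): # tool pointing heading, e deg below horizontal, tool y horizontal (-y for head 0)
    return R.from_euler('z',head,degrees=True)*R.from_euler('y',-(90-e),degrees=True)*R.from_euler('x',180,degrees=True)
E
python3 - <<'E'
from h import *
s=snap("side");t=snap("top")
crop(s,(240,130,440,280),4,"s11");crop(t,(220,160,380,280),5,"t11")
print(get_obs()["tool_pos"])
print(tilt(0,40).as_matrix().round(2))
print(rows([440,20,270],down(1.4),14))
E
```

```text
[543.00334104 171.42343595 255.27632063]
[[ 0.64 -0.    0.77]
 [ 0.   -1.   -0.  ]
 [ 0.77  0.   -0.64]]
([[-0.128, -0.177, -0.017], [-0.15, -0.158, -0.017], [-0.17, -0.136, -0.017], [-0.187, -0.112, -0.017], [-0.2, -0.086, -0.017], [-0.21, -0.058, -0.017], [-0.216, -0.029, -0.017], [-0.218, 0.0, -0.017], [-0.216, 0.03, -0.017], [-0.21, 0.059, -0.017], [-0.2, 0.086, -0.018], [-0.187, 0.113, -0.018], [-0.17, 0.137, -0.018], [-0.15, 0.158, -0.018]], [-0.001, 0.001, 0.969])
```

View pics/s11.png

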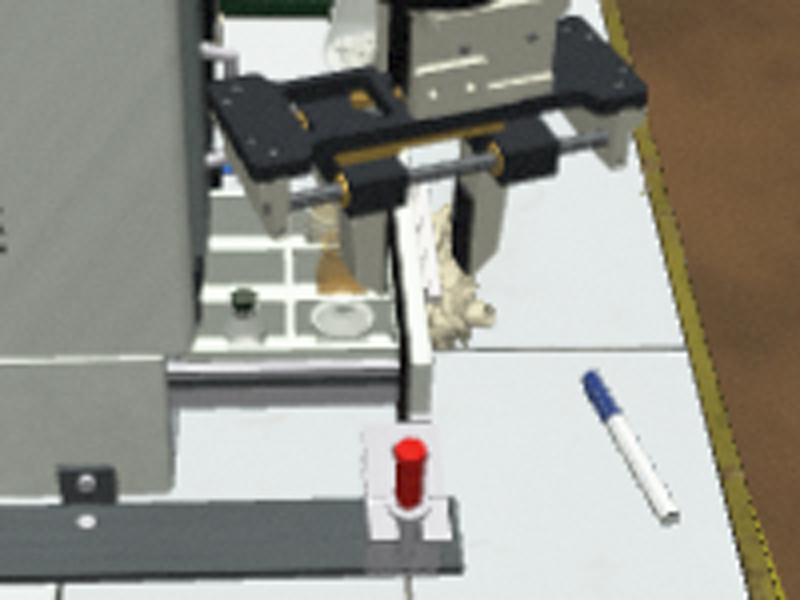

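View pics/t11.png

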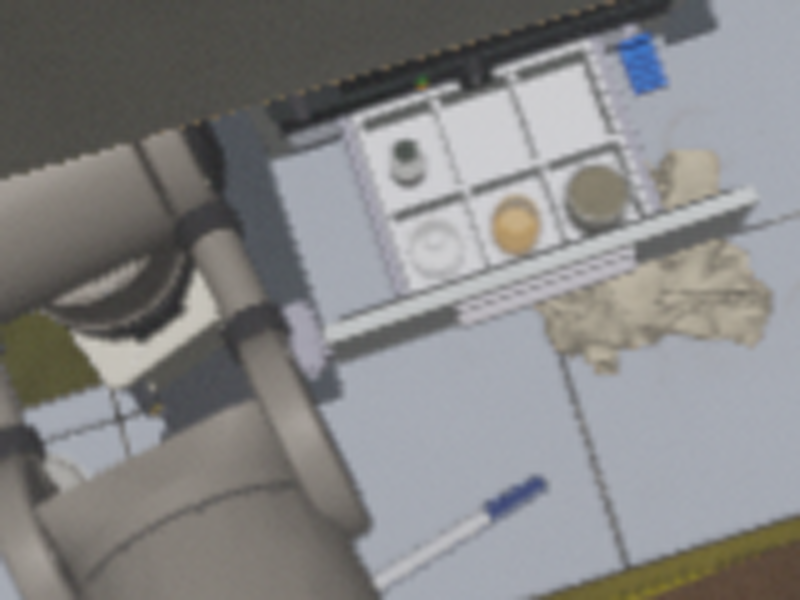

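Request:
carry_out:
  xyz:
    - [-0.13,-0.18,0]
    - [-0.15,-0.16,0]
    - [-0.17,-0.14,0]
    - [-0.19,-0.11,0]
    - [-0.2,-0.09,0]
    - [-0.21,-0.06,-0.02]
    - [-0.22,-0.03,-0.02]
    - [-0.22,0,-0.02]
  dr:
    - [0,0,0.97]
    - [0,0,0.97]
    - [0,0,0.97]
    - [0,0,0.97]
    - [0,0,0.97]
    - [0,0,0.97]
    - [0,0,0.97]
    - [0,0,0.97]
  gripper: -1

```text
time: 10.65
tool_pos: [482.5, 84.1, 258.0]
tcp_rot: [-3.139, 0.003, 0.831]
contact_force: [-0.8, -1.1, -0.1]
grip_width: 0.6
```

Request:
carry_out:
  xyz:
    - [-0.22,0.03,-0.02]
    - [-0.21,0.06,-0.02]
    - [-0.2,0.09,-0.02]
    - [-0.19,0.11,-0.02]
    - [-0.17,0.14,-0.02]
    - [-0.15,0.16,-0.02]
    - [0,0,0]
    - [0,0,0]
  dr:
    - [0,0,0.97]
    - [0,0,0.97]
    - [0,0,0.97]
    - [0,0,0.97]
    - [0,0,0.97]
    - [0,0,0.97]
    - [0,0,0]
    - [0,0,0]

```text
time: 11.65
tool_pos: [439.1, 19.3, 266.4]
tcp_rot: [-3.141, 0.002, 0.025]
contact_force: [0.7, 0.1, 0.5]
grip_width: 0.6
```

Run:
```python
from h import *
o=get_obs();print(o["joint_positions"].round(3))
print(rows([480,-130,230],tilt(1.4,40),7))
```

```text
[-0.131  0.17   1.709  0.     1.265  1.415]
([[0.089, 0.358, 0.086], [0.077, 0.358, 0.097], [0.065, 0.358, 0.106], [0.051, 0.358, 0.113], [0.036, 0.358, 0.118], [0.021, 0.358, 0.122], [0.006, 0.358, 0.124]], [-0.001, 0.894, 0.0])
```

Run:
```python
from h import *
print(rows([530,-152,226],tilt(1.4,43),8))
```

```text
([[0.181, 0.362, 0.084], [0.171, 0.362, 0.102], [0.16, 0.361, 0.119], [0.147, 0.361, 0.135], [0.132, 0.361, 0.149], [0.116, 0.361, 0.162], [0.099, 0.361, 0.173], [0.081, 0.361, 0.182]], [-0.0, 0.736, 0.0])
```

Request:
carry_out:
  xyz:
    - [0.18,0.36,0.08]
    - [0.17,0.36,0.1]
    - [0.16,0.36,0.12]
    - [0.15,0.36,0.135]
    - [0.13,0.36,0.15]
    - [0.115,0.36,0.16]
    - [0.1,0.36,0.17]
    - [0.08,0.36,0.18]
  dr:
    - [0,0.735,0]
    - [0,0.735,0]
    - [0,0.735,0]
    - [0,0.735,0]
    - [0,0.735,0]
    - [0,0.735,0]
    - [0,0.735,0]
    - [0,0.735,0]

```text
time: 12.65
tool_pos: [524.3, -136.0, 228.9]
tcp_rot: [-3.129, -0.764, 0.026]
contact_force: [0.6, 0.2, -0.2]
grip_width: 0.2
```

Request:
carry_out:
  xyz:
    - [0,0,0]
    - [0,0,0]
  dr:
    - [0,0,0]
    - [0,0,0]

```text
time: 12.9
tool_pos: [524.1, -135.0, 229.3]
tcp_rot: [-3.127, -0.761, 0.024]
contact_force: [0.1, -0.1, 0.3]
grip_width: 0.4
```

Run:
```python
from h import *
o=get_obs();print(o["joint_positions"].round(3),o["contact_force"])
print(goto([646.4,-154,118],tilt(1.4,43)))
s=snap("side");t=snap("top")
crop(s,(240,80,440,230),4,"s12");crop(t,(260,120,420,240),5,"t12")
```

```text
[-0.643  0.161  2.105  1.115  0.509 -0.01 ] [ 0.05793741 -0.096239    0.29861994]
(array([ 524.1, -135. ,  229.3]), array([-179.16,  -43.59,    1.36]), [array([0.192, 0.405, 2.738]), array([-0.102,  0.426, -0.006])])
```

View pics/s12.png

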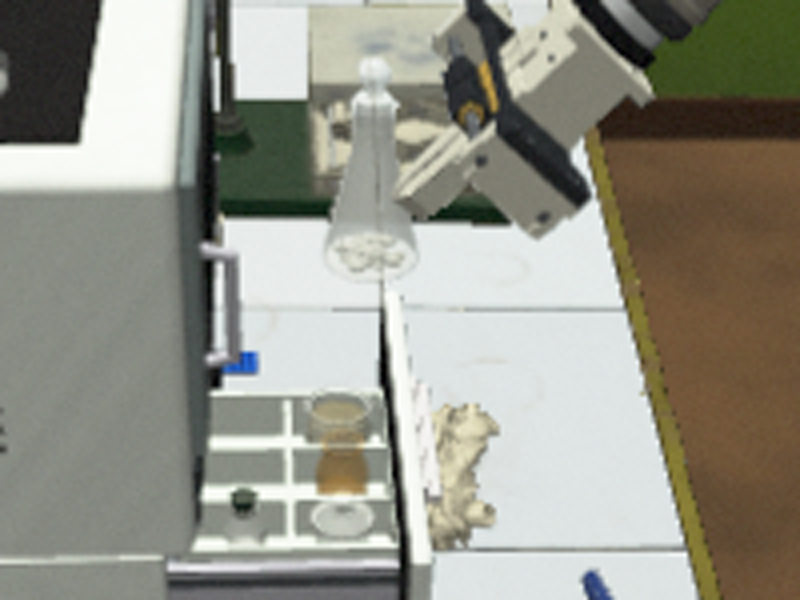

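View pics/t12.png

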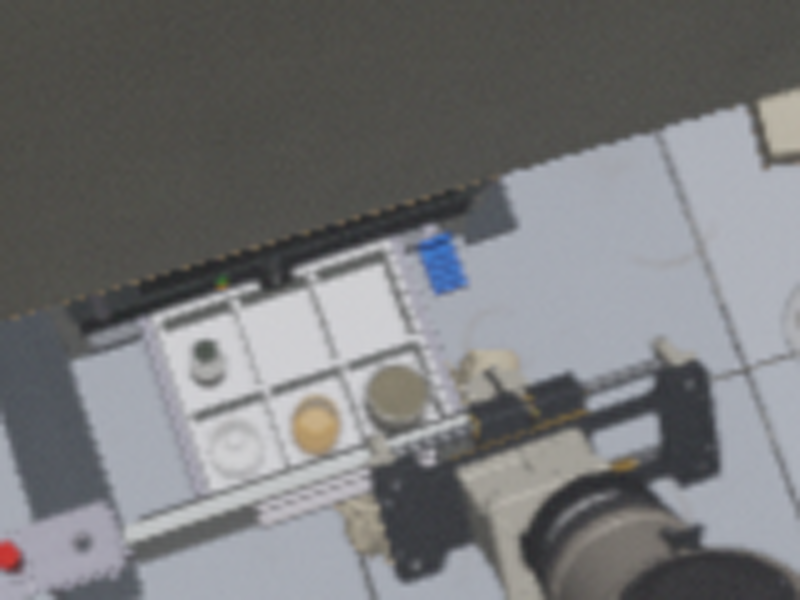

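Run:
```python
from h import *
t=snap("top");C=lambda b,sc,X,Y:(b[0]+(X+.5)/sc-.5,b[1]+(Y+.5)/sc-.5)
T=lambda X,Y:C((260,120),5,X,Y)
print(onz(t,[T(420,240),T(452,232),T(468,285),T(437,295),T(442,264)],81).round(1))
h=cv2.cvtColor(t["image"],cv2.COLOR_BGR2HSV); m=cv2.inRange(h,(100,110,60),(130,255,255)); m[:,:335]=0;m[:,362:]=0;m[:160]=0;m[186:]=0
print(cv2.minAreaRect(cv2.findNonZero(m)),onz(t,cv2.boxPoints(cv2.minAreaRect(cv2.findNonZero(m))),81).round(1))
print(rows([590,-154,170.5],tilt(1.4,43),4))
```

```text
[[ 674.6 -143.6   81. ]
 [ 673.7 -165.8   81. ]
 [ 635.5 -164.4   81. ]
 [ 634.9 -142.5   81. ]
 [ 654.4 -152.4   81. ]]
((347.7500305175781, 172.24998474121094), (10.435514450073242, 6.324554920196533), 71.56504821777344) [[ 672.7 -141.2   81. ]
 [ 673.6 -162.5   81. ]
 [ 637.6 -162.3   81. ]
 [ 636.8 -141.1   81. ]]
([[0.025, 0.091, 0.365], [0.02, 0.09, 0.366], [0.015, 0.089, 0.367], [0.009, 0.088, 0.367]], [-0.025, 0.103, 0.001])
```

Request:
carry_out:
  xyz:
    - [0.025,0.09,0.36]
    - [0.02,0.09,0.36]
    - [0.015,0.09,0.36]
    - [0.01,0.09,0.36]
    - [0,0,0]
    - [0,0,0]
  dr:
    - [-0.025,0.1,0]
    - [-0.025,0.1,0]
    - [-0.025,0.1,0]
    - [-0.025,0.1,0]
    - [0,0,0]
    - [0,0,0]

```text
time: 13.8
tool_pos: [588.5, -154.3, 171.6]
tcp_rot: [-3.141, -0.819, 0.024]
contact_force: [1.3, -0.9, 0.2]
grip_width: 0.4
```

Run:
```python
from h import *
o=get_obs();print(o["joint_positions"].round(3),o["contact_force"])
print(goto([645,-154,118],tilt(1.4,43)))
```

```text
[-0.595  0.379  2.058  1.595  0.438 -0.479] [ 1.34014249 -0.9255098   0.16802039]
(array([ 588.5, -154.3,  171.6]), array([-179.97,  -46.9 ,    1.37]), [array([-0.009,  0.018,  1.297]), array([-0.001,  0.012, -0.003])])
```

Request:
carry_out:
  xyz:
    - [0,0.01,0.32]
    - [0,0.01,0.32]
    - [0,0,0.32]
    - [0,0,0.3]
    - [0,0,0]
    - [0,0,0]
  dr:
    - [0,0,0]
    - [0,0,0]
    - [0,0,0]
    - [0,0,0]
    - [0,0,0]
    - [0,0,0]

```text
time: 14.55
tool_pos: [643.6, -154.7, 120.3]
tcp_rot: [-3.141, -0.819, 0.023]
contact_force: [1.1, -0.6, 0.2]
grip_width: 0.3
```

Run:
```python
from h import *
o=get_obs();print(o["joint_positions"].round(3),o["contact_force"])
print(goto([645,-154,118],tilt(1.4,43)))
s=snap("side");t=snap("top")
crop(s,(240,80,440,230),4,"s13");crop(t,(290,120,410,210),6,"t13")
```

```text
[-0.526  0.545  1.963  1.821  0.405 -0.667] [ 1.12921938 -0.55406552  0.23171797]
(array([ 643.6, -154.7,  120.3]), array([-179.99,  -46.94,    1.34]), [array([-0.012, -0.011,  0.044]), array([ 0.005,  0.008, -0.006])])
```

View pics/s13.png

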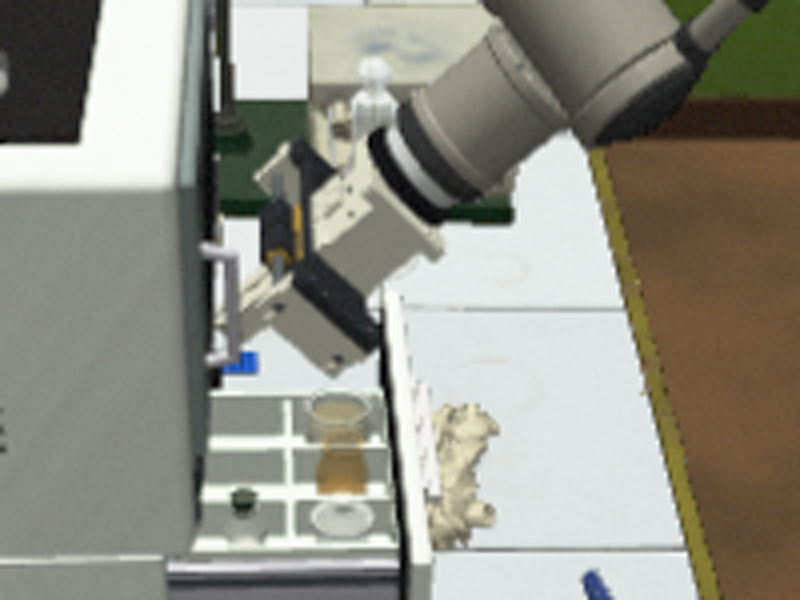

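View pics/t13.png

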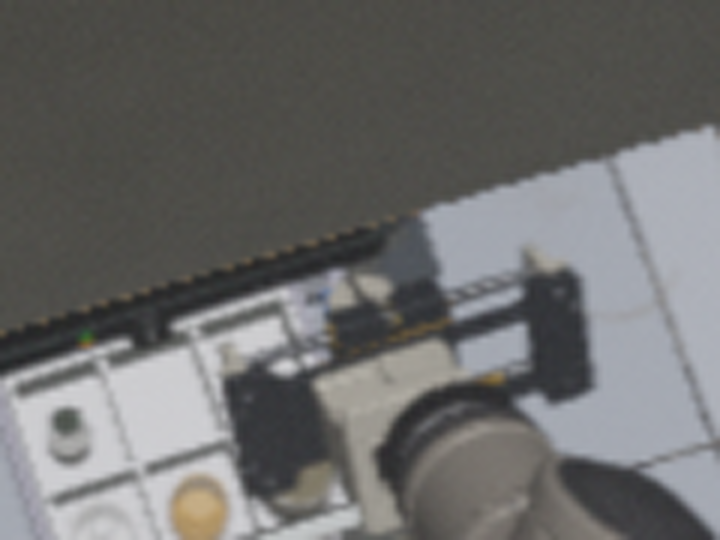

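Run:
```python
from h import *
s=snap("side");C=lambda b,sc,X,Y:(b[0]+(X+.5)/sc-.5,b[1]+(Y+.5)/sc-.5)
S=lambda X,Y:C((240,80),4,X,Y)
print("near end pts (post tip, plate low corner, post upper-left) @y=-60",onx(s,[S(333,372),S(378,345),S(273,310)],1,-60).round(1))
o=get_obs();p=o["tool_pos"];Rm=R.from_euler('xyz',o["tcp_rot"])
for b in(-44,-30,-20):
  for x in(37.5,-37.5): print(b,x,(p+Rm.apply([x,-95,b])).round(1))
print("tip",(p+Rm.apply([0,0,22])).round(1),(p+Rm.apply([-9.5,0,22])).round(1))
```

```text
near end pts (post tip, plate low corner, post upper-left) @y=-60 [[584.5 -60.  134.6]
 [556.6 -60.  155.1]
 [621.7 -60.  180.7]]
-44 37.5 [634.9 -60.1 177.7]
-44 -37.5 [583.7 -61.3 122.9]
-30 37.5 [645.2 -59.9 168.2]
-30 -37.5 [594.  -61.1 113.4]
-20 37.5 [652.5 -59.7 161.4]
-20 -37.5 [601.3 -60.9 106.5]
tip [ 659.7 -154.6  105.3] [ 653.3 -154.7   98.3]
```

Request:
carry_out:
  xyz:
    - [-0.085,0,0.08]
    - [-0.085,0,0.08]
    - [0,0,0]
    - [0,0,0]
  dr:
    - [0,0,0]
    - [0,0,0]
    - [0,0,0]
    - [0,0,0]

```text
time: 15.2
tool_pos: [643.9, -154.9, 105.9]
tcp_rot: [-3.141, -0.819, 0.023]
contact_force: [-0.0, -0.3, -0.0]
grip_width: 0.4
```

Request:
carry_out:
  xyz:
    - [-0.05,0,0.046]
    - [0,0,0]
    - [0,0,0]
  dr:
    - [0,0,0]
    - [0,0,0]
    - [0,0,0]

```text
time: 15.58
tool_pos: [644.2, -154.9, 101.8]
tcp_rot: [-3.141, -0.819, 0.023]
contact_force: [-1.1, -1.2, 2.6]
grip_width: 0.3
```

Request:
carry_out:
  xyz:
    - [-0.05,0,0.046]
    - [0,0,0]
    - [0,0,0]
  dr:
    - [0,0,0]
    - [0,0,0]
    - [0,0,0]

```text
time: 15.95
tool_pos: [643.8, -155.0, 97.4]
tcp_rot: [-3.141, -0.819, 0.023]
contact_force: [-3.5, -1.2, 4.9]
grip_width: 0.2
```

Request:
carry_out:
  xyz:
    - [-0.05,0,0.046]
    - [0,0,0]
    - [0,0,0]
  dr:
    - [0,0,0]
    - [0,0,0]
    - [0,0,0]

```text
time: 16.32
tool_pos: [644.2, -154.9, 93.7]
tcp_rot: [-3.141, -0.82, 0.023]
contact_force: [-1.5, -0.4, 6.5]
grip_width: 0.4
```

Request:
carry_out:
  xyz:
    - [-0.05,0,0.046]
    - [0,0,0]
    - [0,0,0]
  dr:
    - [0,0,0]
    - [0,0,0]
    - [0,0,0]

```text
time: 16.7
tool_pos: [644.5, -154.9, 90.1]
tcp_rot: [-3.141, -0.821, 0.023]
contact_force: [-0.8, 0.3, 7.7]
grip_width: 0.7
```

Run:
```python
from h import *
o=get_obs();print(o["joint_positions"].round(3),o["contact_force"],o["moment"],o["tool_pos"])
s=snap("side");t=snap("top")
crop(s,(240,80,440,230),4,"s14");crop(t,(290,120,410,210),6,"t14")
```

```text
[-0.526  0.608  1.976  1.987  0.431 -0.848] [-0.77261923  0.29776082  7.65333652] [ 0.0104124  -0.23062146 -0.09208578] [ 644.54141215 -154.93343157   90.05524156]
```

View pics/s14.png

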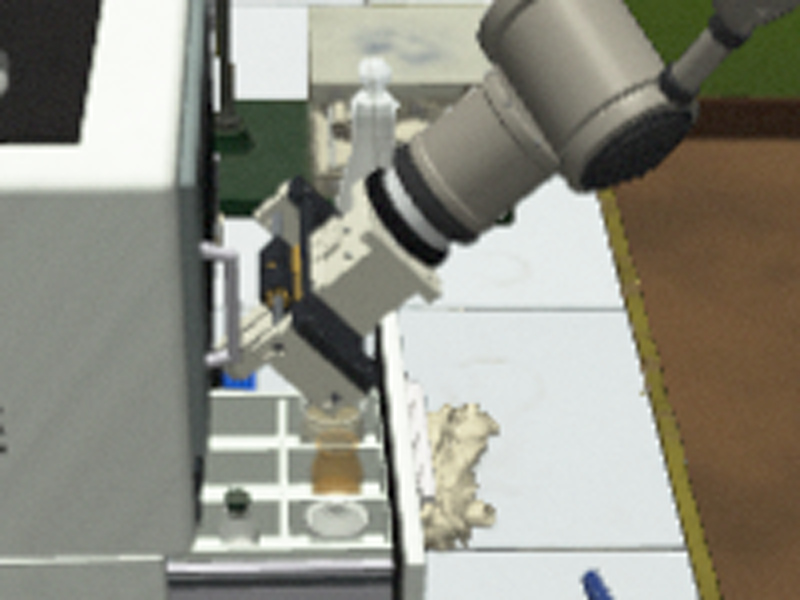

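View pics/t14.png

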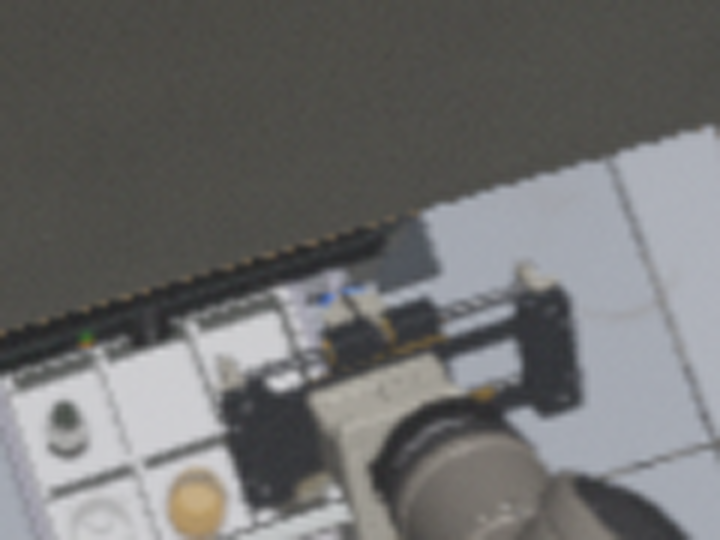

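Request:
carry_out:
  xyz:
    - [-0.024,0,0.022]
    - [0.046,0,0.048]
    - [0,0,0]
    - [0,0,0]
  dr:
    - [0,0,0]
    - [0,0,0]
    - [0,0,0]
    - [0,0,0]

```text
time: 17.3
tool_pos: [649.8, -154.9, 89.7]
tcp_rot: [3.141, -0.825, 0.024]
contact_force: [0.1, 0.3, 9.5]
grip_width: 0.4
```

Request:
carry_out:
  xyz:
    - [0.046,0,0.049]
    - [0,0,0]
    - [0,0,0]
  dr:
    - [0,0,0]
    - [0,0,0]
    - [0,0,0]

```text
time: 17.68
tool_pos: [653.8, -154.7, 89.6]
tcp_rot: [3.141, -0.825, 0.025]
contact_force: [1.8, 0.2, 9.9]
grip_width: 0.7
```

Run:
```python
from h import *
o=get_obs();print(o["joint_positions"].round(3),o["contact_force"],o["tool_pos"])
s=snap("side");t=snap("top")
crop(s,(240,80,440,230),4,"s15")
```

```text
[-0.516  0.618  1.955  1.983  0.425 -0.834] [1.7870972  0.18496566 9.88168599] [ 653.79028212 -154.73599488   89.64818196]
```

View pics/s15.png

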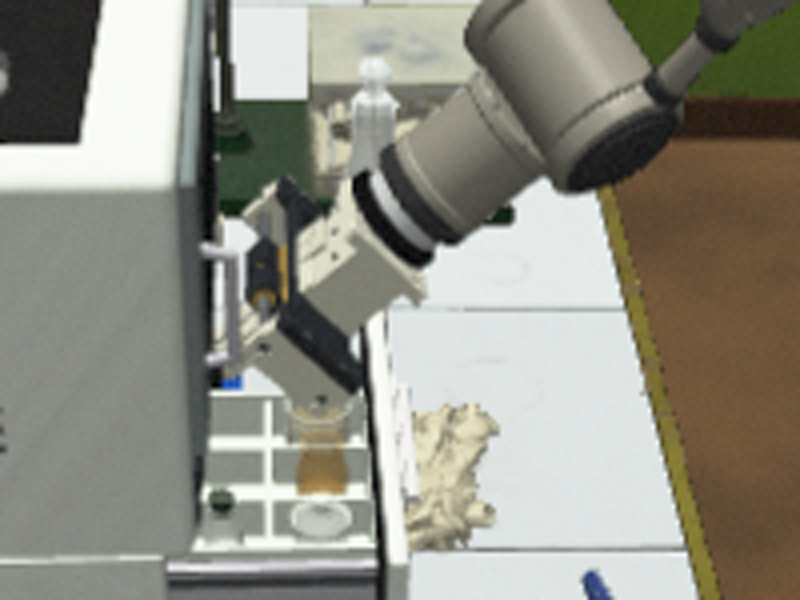

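Request:
carry_out:
  xyz:
    - [0.046,0,0.049]
    - [0,0,0]
    - [0.046,0,0.049]
    - [0,0,0]
    - [0,0,0]
  dr:
    - [0,0,0]
    - [0,0,0]
    - [0,0,0]
    - [0,0,0]
    - [0,0,0]

```text
time: 18.4
tool_pos: [661.8, -154.5, 89.7]
tcp_rot: [3.141, -0.825, 0.024]
contact_force: [1.4, -0.4, 9.3]
grip_width: 0.5
```

Run:
```python
from h import *
o=get_obs();print(o["joint_positions"].round(3),o["contact_force"],o["tool_pos"])
s=snap("side");t=snap("top")
crop(s,(240,80,440,230),4,"s16");crop(t,(290,120,410,210),6,"t16")
```

```text
[-0.507  0.625  1.934  1.967  0.415 -0.809] [ 1.43407421 -0.42881841  9.332704  ] [ 661.84520528 -154.51383018   89.67267733]
```

View pics/s16.png

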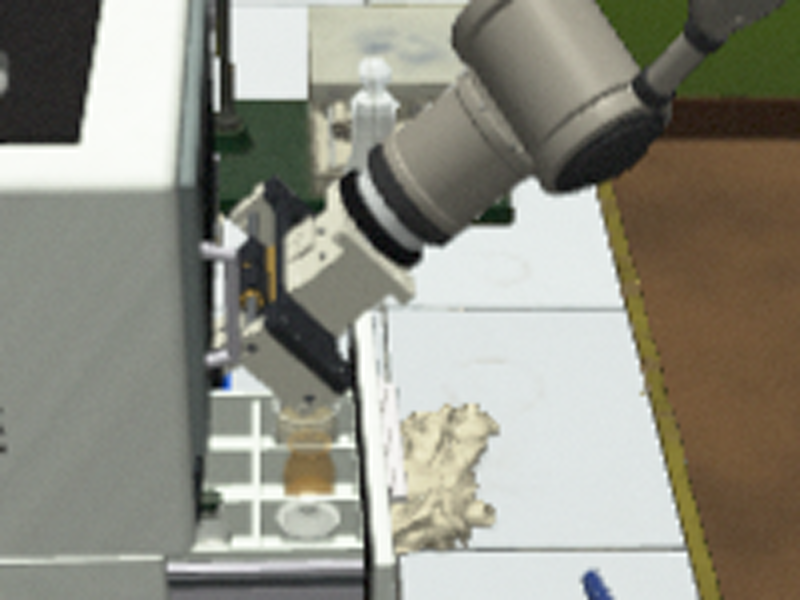

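View pics/t16.png

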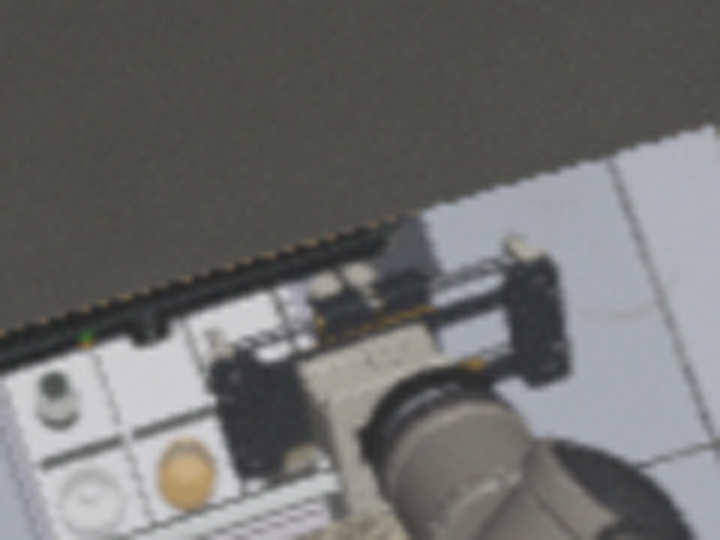

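Request:
carry_out:
  xyz:
    - [0.035,0,0.037]
    - [0,0,0]
    - [0,0,0]
  dr:
    - [0,0,0]
    - [0,0,0]
    - [0,0,0]

```text
time: 18.88
tool_pos: [664.8, -154.5, 89.7]
tcp_rot: [3.141, -0.824, 0.024]
contact_force: [0.3, 1.0, 10.4]
grip_width: 0.6
```

Run:
```python
from h import *
o=get_obs();print(o["contact_force"],o["tool_pos"])
s=snap("side")
# drawer front outer top edge near left end (z=115): compare rows; pic before = s12 crop
a=cv2.imread("pics/side0.png")
def prof(im,r): 
    return im[r,325:352].mean(1).astype(int)
for r in(200,205): print(prof(a,r));print(prof(s["image"],r))
b=cv2.matchTemplate(s["image"][180:222,295:360],a[185:212,322:348],cv2.TM_CCOEFF_NORMED); _,v,_,l=cv2.minMaxLoc(b); 
u=(295+l[0]+13,180+l[1]+13);print(v,u); A=onz(s,[(335,198)],100)[0];B=onz(s,[u],100)[0];print(A-B)
```

```text
[ 0.3250574   0.99440438 10.39699385] [ 664.80311257 -154.46068822   89.66694005]
[112 114 110 109 103 104 120 156 175 174 168 150 165  71  28 123 229 245
 245 244 237 231 212 239 230 194 209]
[165 158 137 153  33 132 237 248 247 245 230 237 217 243 236 193 215 218
 216 212 210 210 209 210 205 202 209]
[220 219 199 193 195 183 155 135 133 133 132 133 125 107  25  45 144 239
 245 243 232 142 145 129 130 157 198]
[135 136 154 178  23  76 183 246 246 244 226 112 141 144 154 155 160 156
 160 171 163 187 207 186 157 158 204]
0.927129864692688 (325, 198)
[-24.64992316  -0.10761236   0.        ]
```

Request:
carry_out:
  xyz:
    - [0.09,0,-0.085]
    - [0.09,0,-0.085]
    - [0.09,0,-0.085]
    - [0,0,-0.3]
    - [0,0,-0.6]
    - [0,0,-0.8]
    - [0,0,0]
  dr:
    - [0,0,0]
    - [0,0,0]
    - [0,0,0]
    - [0,0,0]
    - [0,0,0]
    - [0,0,0]
    - [0,0,0]

```text
time: 19.8
tool_pos: [587.3, -156.4, 180.8]
tcp_rot: [3.14, -0.82, 0.024]
contact_force: [1.3, -0.6, 0.3]
grip_width: 0.3
```

Run:
```python
from h import *
o=get_obs();print(o["contact_force"],o["tool_pos"],o["joint_positions"].round(3))
s=snap("side");t=snap("top")
crop(s,(240,80,440,230),4,"s17");crop(t,(260,120,420,240),5,"t17")
```

```text
[ 1.26185294 -0.61238706  0.26195216] [ 587.30900149 -156.35857492  180.7935692 ] [-0.6    0.36   2.051  1.543  0.44  -0.425]
```

View pics/s17.png

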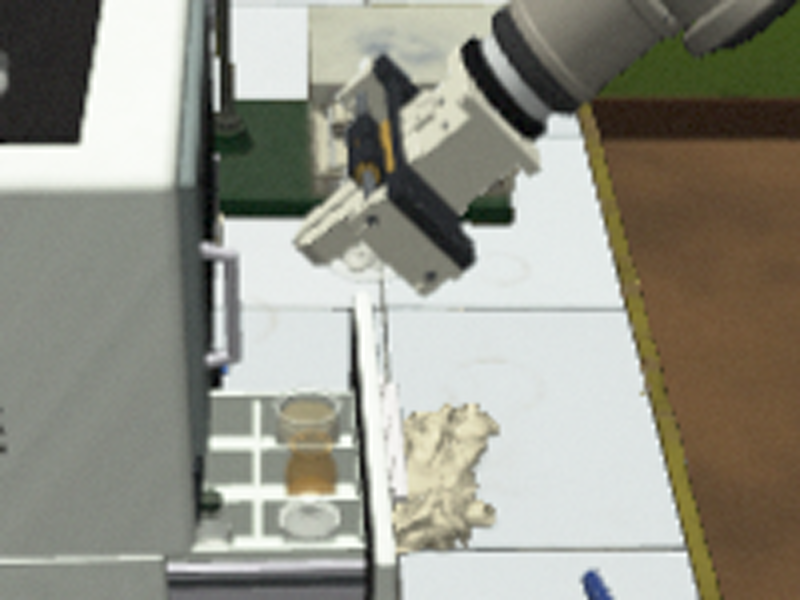

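View pics/t17.png

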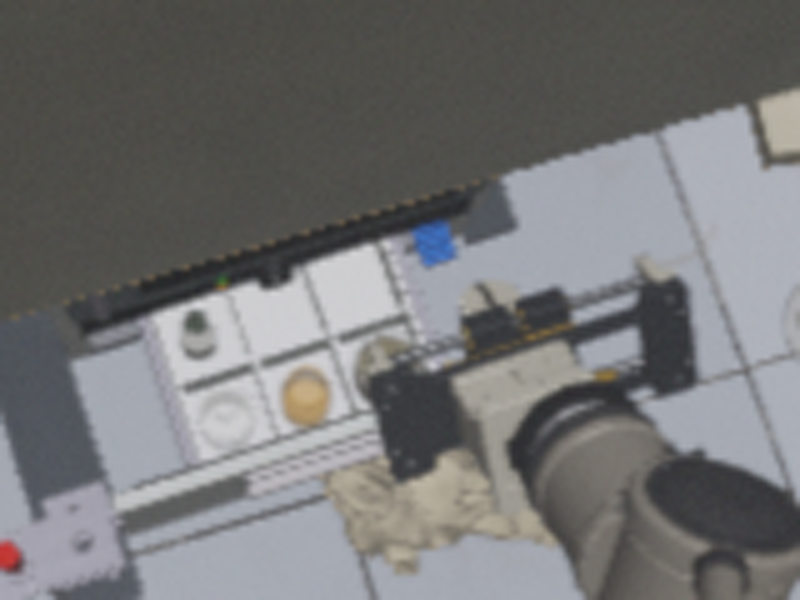

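Run:
```python
from h import *
print(rows([470,-80,200],tilt(1.4,30),6))
print(rows([485,-55,74],tilt(1.4,30),4,start=([470,-80,200],tilt(1.4,30))))
t=snap("top");s=snap("side")
C=lambda b,sc,X,Y:(b[0]+(X+.5)/sc-.5,b[1]+(Y+.5)/sc-.5)
S=lambda X,Y:C((240,80),4,X,Y);T=lambda X,Y:C((260,120),5,X,Y)
print("cloth knobs",tri(s,S(484,514),t,T(405,558)))
```

```text
([[-0.179, -0.219, -0.276], [-0.168, -0.22, -0.283], [-0.157, -0.22, -0.289], [-0.146, -0.22, -0.295], [-0.135, -0.22, -0.3], [-0.123, -0.22, -0.305]], [0.002, 0.273, -0.001])
([[-0.422, -0.103, 0.319], [-0.422, -0.103, 0.319], [-0.422, -0.103, 0.319], [-0.422, -0.103, 0.319]], [0.0, 0.0, 0.0])
cloth knobs (array([481.96484367, -75.89881464,   6.55384692]), np.float64(3.0322727820189668))
```

Run:
```python
from h import *
print(rows([505,-75,195],tilt(1.4,30),6))
print(rows([510,-55,74],tilt(1.4,30),4,start=([505,-75,195],tilt(1.4,30))))
```

```text
([[-0.121, -0.23, -0.197], [-0.114, -0.23, -0.202], [-0.106, -0.231, -0.206], [-0.098, -0.231, -0.21], [-0.09, -0.231, -0.213], [-0.081, -0.231, -0.217]], [0.0, 0.274, -0.002])
([[-0.425, -0.083, 0.272], [-0.425, -0.083, 0.272], [-0.425, -0.083, 0.272], [-0.425, -0.083, 0.272]], [0.0, 0.0, 0.0])
```

Request:
carry_out:
  xyz:
    - [-0.12,-0.23,-0.2]
    - [-0.115,-0.23,-0.2]
    - [-0.105,-0.23,-0.205]
    - [-0.1,-0.23,-0.21]
    - [-0.09,-0.23,-0.215]
    - [-0.08,-0.23,-0.215]
    - [0,0,0]
    - [0,0,0]
  dr:
    - [0,0.274,0]
    - [0,0.274,0]
    - [0,0.274,0]
    - [0,0.274,0]
    - [0,0.274,0]
    - [0,0.274,0]
    - [0,0,0]
    - [0,0,0]

```text
time: 21.0
tool_pos: [505.7, -75.8, 195.7]
tcp_rot: [-3.141, -1.048, 0.022]
contact_force: [0.8, 0.5, -0.1]
grip_width: 0.6
```

Run:
```python
from h import *
o=get_obs();print(o["joint_positions"].round(3),o["contact_force"])
print(goto([510,-55,74],tilt(1.4,30)))
```

```text
[-0.613  0.28   2.445  2.272  0.739 -1.205] [ 0.79827487  0.54504129 -0.11736986]
(array([505.7, -75.8, 195.7]), array([-179.95,  -60.02,    1.29]), [array([-1.717, -0.344,  1.082]), array([ 0.006, -0.003, -0.007])])
```

Request:
carry_out:
  xyz:
    - [-0.43,-0.085,0.27]
    - [-0.43,-0.085,0.27]
    - [0,0,0]
  dr:
    - [0,0,0]
    - [0,0,0]
    - [0,0,0]

```text
time: 21.38
tool_pos: [507.0, -64.8, 132.3]
tcp_rot: [-3.133, -1.043, 0.017]
contact_force: [0.4, -0.5, 0.0]
grip_width: 0.7
```

Run:
```python
from h import *
o=get_obs();print(o["joint_positions"].round(3),o["contact_force"])
print(goto([510,-55,74],tilt(1.4,30)))
```

```text
[-0.574  0.514  2.503  2.494  0.942 -1.479] [ 0.36147451 -0.47259362  0.03755038]
(array([507. , -64.8, 132.3]), array([-179.52,  -59.77,    0.95]), [array([-0.813, -0.157,  0.536]), array([-0.011,  0.029, -0.028])])
```

Request:
carry_out:
  xyz:
    - [-0.28,-0.05,0.18]
    - [-0.28,-0.05,0.18]
    - [0,0,0]
    - [0,0,0]
  dr:
    - [0,0,0]
    - [0,0,0]
    - [0,0,0]
    - [0,0,0]

```text
time: 21.88
tool_pos: [509.3, -59.2, 96.4]
tcp_rot: [-3.141, -1.05, 0.023]
contact_force: [-0.3, 0.2, -0.1]
grip_width: 0.4
```

Run:
```python
from h import *
o=get_obs();print(o["joint_positions"].round(3),o["contact_force"])
print(goto([510,-55,74],tilt(1.4,30)))
s=snap("side","s18")
```

```text
[-0.55   0.666  2.52   2.581  1.088 -1.598] [-0.34841361  0.22615324 -0.08498331]
(array([509.3, -59.2,  96.4]), array([-179.99,  -60.17,    1.34]), [array([-0.318, -0.069,  0.198]), array([ 0.006, -0.022, -0.004])])
```

View pics/s18.png

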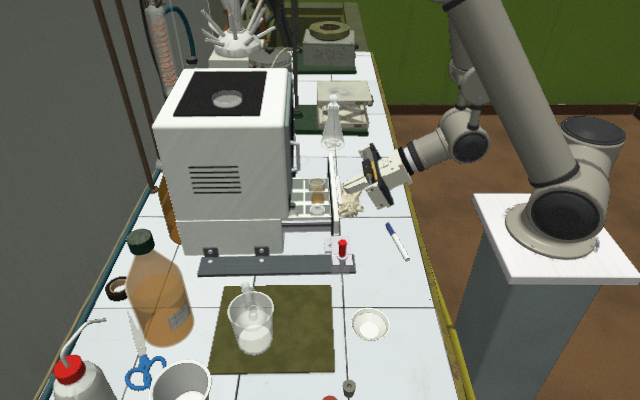

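Request:
carry_out:
  xyz:
    - [-0.32,-0.06,0.19]
    - [0,0,0]
    - [0,0,0]
  dr:
    - [0,0,0]
    - [0,0,0]
    - [0,0,0]

```text
time: 22.3
tool_pos: [509.1, -55.4, 73.7]
tcp_rot: [-3.141, -1.049, 0.023]
contact_force: [0.3, -0.8, 0.7]
grip_width: 0.6
```

Run:
```python
from h import *
o=get_obs();print(o["joint_positions"].round(3),o["contact_force"])
print(goto([535,-55.5,74],tilt(1.4,30)))
s=snap("side");crop(s,(280,120,420,240),5,"s19")
t=snap("top");crop(t,(260,120,420,240),5,"t19")
```

```text
[-0.537  0.758  2.525  2.617  1.171 -1.652] [ 0.25709208 -0.82860635  0.72124466]
(array([509.1, -55.4,  73.7]), array([-179.96,  -60.11,    1.3 ]), [array([0.219, 0.012, 0.372]), array([ 0.005, -0.014, -0.006])])
```

View pics/s19.png

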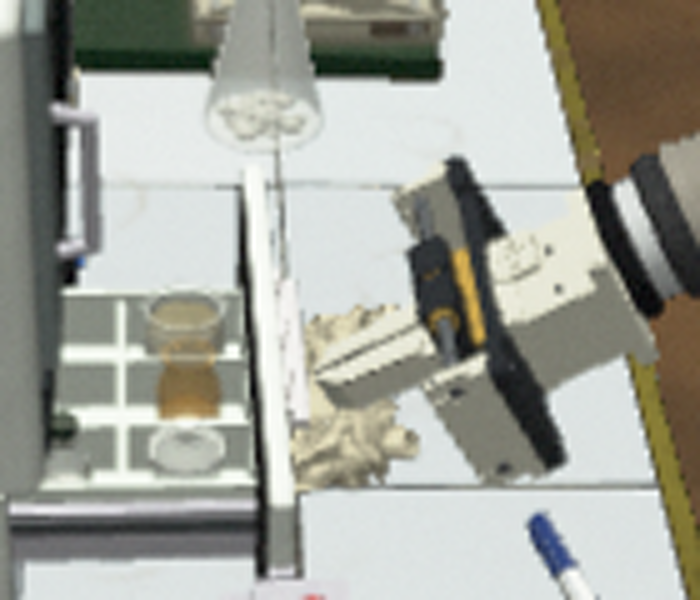

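View pics/t19.png

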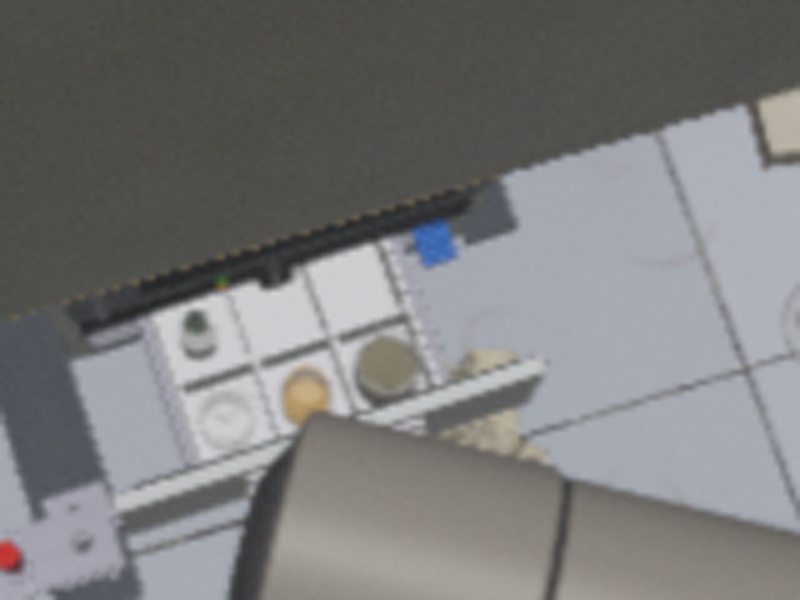

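Request:
carry_out:
  xyz:
    - [0.05,0,0.09]
    - [0.05,0,0.09]
    - [0.05,0,0.09]
    - [0.025,0,0.044]
    - [0.025,0,0.044]
    - [0.025,0,0.044]
    - [0.025,0,0.044]
    - [0.025,0,0.044]
  dr:
    - [0,0,0]
    - [0,0,0]
    - [0,0,0]
    - [0,0,0]
    - [0,0,0]
    - [0,0,0]
    - [0,0,0]
    - [0,0,0]

```text
time: 23.4
tool_pos: [542.7, -54.4, 72.4]
tcp_rot: [-3.14, -1.048, 0.022]
contact_force: [-2.1, 0.0, 1.5]
grip_width: 0.5
```

Request:
carry_out:
  xyz:
    - [0.025,0,0.044]
    - [0.025,0,0.044]
    - [0.03,0,0.05]
    - [0.035,0,0.06]
    - [0.035,0,0.06]
    - [0.035,0,0.06]
    - [0.03,0,0.05]
    - [0.025,0,0.044]
  dr:
    - [0,0,0]
    - [0,0,0]
    - [0,0,0]
    - [0,0,0]
    - [0,0,0]
    - [0,0,0]
    - [0,0,0]
    - [0,0,0]

```text
time: 24.4
tool_pos: [571.3, -53.8, 72.5]
tcp_rot: [-3.14, -1.048, 0.022]
contact_force: [-1.8, 0.5, 1.3]
grip_width: 0.2
```

Run:
```python
from h import *
o=get_obs();print(o["joint_positions"].round(3),o["contact_force"])
print(goto([652,-53,74],tilt(1.4,30)))
s=snap("side");crop(s,(240,120,400,240),5,"s20")
```

```text
[-0.428  0.724  2.359  2.674  0.995 -1.54 ] [-1.7660028   0.51197927  1.28689288]
(array([571.3, -53.8,  72.5]), array([-179.94,  -60.04,    1.28]), [array([0.694, 0.019, 1.152]), array([ 0.005, -0.005, -0.007])])
```

View pics/s20.png

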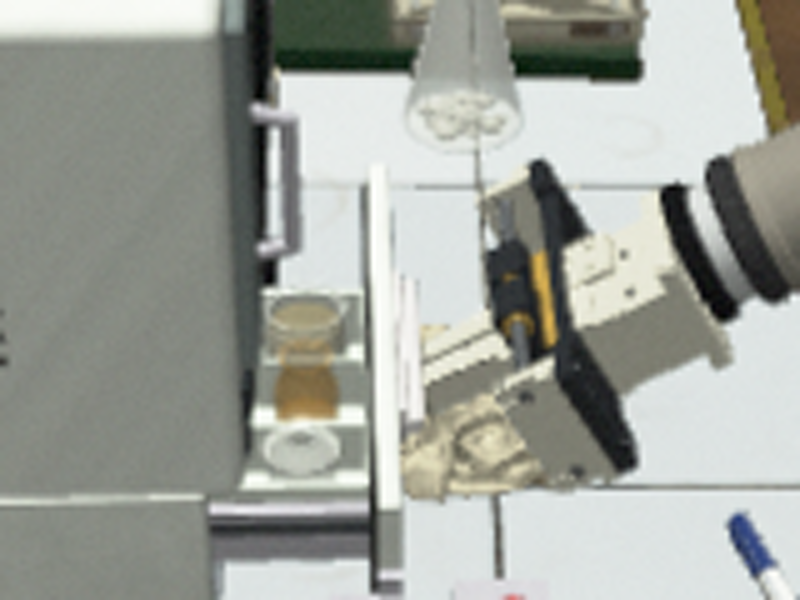

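Request:
carry_out:
  xyz:
    - [0.03,0,0.05]
    - [0.035,0,0.06]
    - [0.035,0,0.06]
    - [0.035,0,0.06]
    - [0.035,0,0.06]
    - [0.035,0,0.06]
    - [0.035,0,0.06]
    - [0.03,0,0.05]
  dr:
    - [0,0,0]
    - [0,0,0]
    - [0,0,0]
    - [0,0,0]
    - [0,0,0]
    - [0,0,0]
    - [0,0,0]
    - [0,0,0]

```text
time: 25.45
tool_pos: [603.4, -53.0, 72.7]
tcp_rot: [-3.141, -1.048, 0.022]
contact_force: [-1.9, 0.5, -0.9]
grip_width: 0.4
```

Request:
carry_out:
  xyz:
    - [0.03,0,0.05]
    - [0.03,0,0.05]
    - [0.03,0,0.05]
    - [0.03,0,0.05]
    - [0.03,0,0.05]
    - [0.03,0,0.05]
    - [0.025,0,0.044]
    - [0,0,0]
  dr:
    - [0,0,0]
    - [0,0,0]
    - [0,0,0]
    - [0,0,0]
    - [0,0,0]
    - [0,0,0]
    - [0,0,0]
    - [0,0,0]

```text
time: 26.45
tool_pos: [627.8, -52.7, 73.6]
tcp_rot: [-3.141, -1.05, 0.023]
contact_force: [0.7, 0.0, -0.2]
grip_width: 0.4
```

Run:
```python
from h import *
o=get_obs();print(o["joint_positions"].round(3),o["contact_force"])
print(goto([652,-52,72.5],tilt(1.4,30)))
s=snap("side");crop(s,(240,120,400,240),5,"s21")
```

```text
[-0.362  0.724  2.211  2.698  0.86  -1.469] [ 0.66388514  0.03907886 -0.23426735]
(array([627.8, -52.7,  73.6]), array([-179.98,  -60.14,    1.3 ]), [array([ 0.185, -0.003,  0.36 ]), array([ 0.008, -0.018, -0.006])])
```

View pics/s21.png

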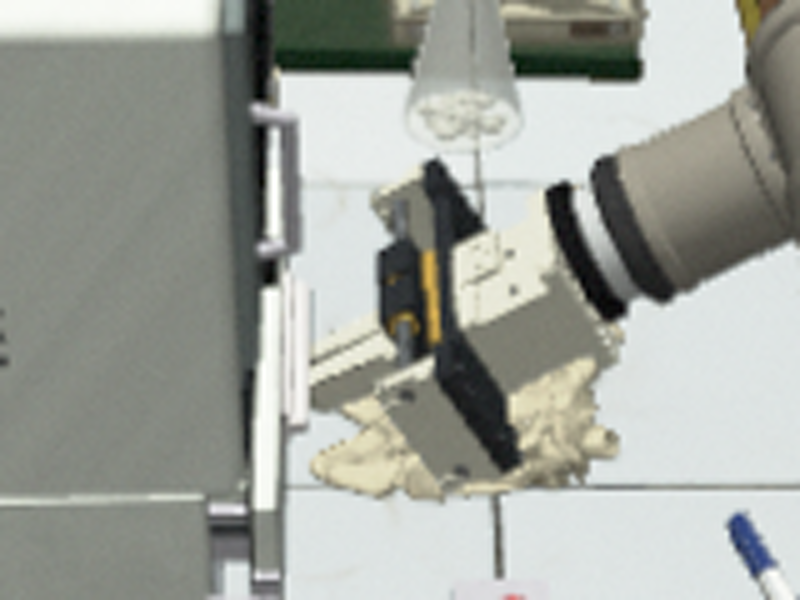

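Request:
carry_out:
  xyz:
    - [0.02,0,0.035]
    - [0.025,0,0.044]
    - [0.025,0,0.044]
    - [0.025,0,0.044]
    - [0.025,0,0.044]
    - [0.025,0,0.044]
    - [0.02,0,0.035]
    - [0,0,0]
  dr:
    - [0,0,0]
    - [0,0,0]
    - [0,0,0]
    - [0,0,0]
    - [0,0,0]
    - [0,0,0]
    - [0,0,0]
    - [0,0,0]

```text
time: 27.5
tool_pos: [647.4, -52.0, 73.0]
tcp_rot: [-3.141, -1.048, 0.023]
contact_force: [0.4, 0.2, -0.1]
grip_width: 0.2
```

Request:
carry_out:
  xyz:
    - [0.015,0,0.026]
    - [0.015,0,0.026]
    - [0.015,0,0.026]
    - [0,0,0]
    - [0,0,0]
  dr:
    - [0,0,0]
    - [0,0,0]
    - [0,0,0]
    - [0,0,0]
    - [0,0,0]

```text
time: 28.12
tool_pos: [649.7, -51.8, 72.6]
tcp_rot: [-3.137, -1.044, 0.018]
contact_force: [-25.3, -1.9, 14.1]
grip_width: 0.6
```

Run:
```python
from h import *
o=get_obs();print(o["contact_force"],o["tool_pos"])
s=snap("side");crop(s,(240,120,400,240),5,"s22")
```

```text
[-25.25909208  -1.85925035  14.07621246] [649.73108009 -51.84496364  72.56361328]
```

View pics/s22.png

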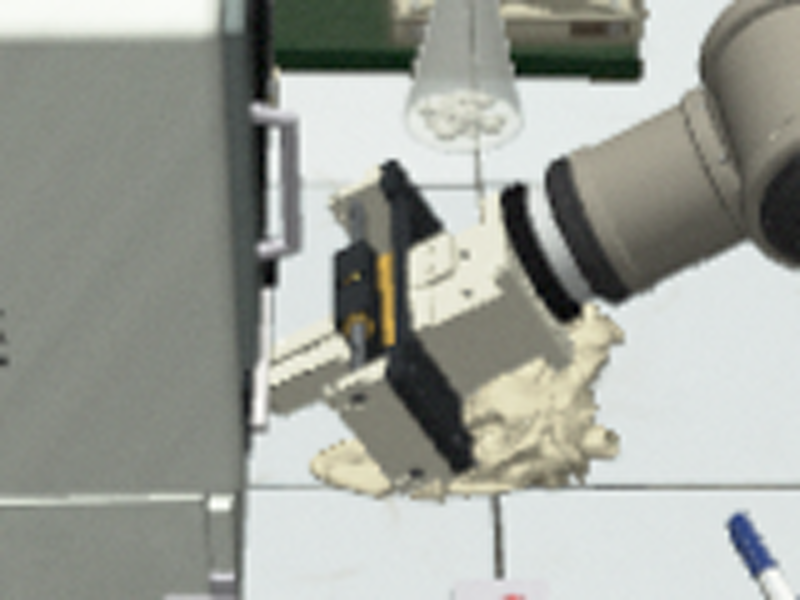

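Request:
carry_out:
  xyz:
    - [-0.02,0,-0.035]
    - [-0.05,0,-0.09]
    - [-0.1,0,-0.18]
    - [-0.2,0,-0.35]
    - [-0.2,0,-0.35]
    - [0,0,0]
  dr:
    - [0,0,0]
    - [0,0,0]
    - [0,0,0]
    - [0,0,0]
    - [0,0,0]
    - [0,0,0]

```text
time: 28.92
tool_pos: [581.7, -53.5, 72.8]
tcp_rot: [-3.138, -1.046, 0.019]
contact_force: [1.0, -0.3, 0.4]
grip_width: 0.7
```

Request:
carry_out:
  xyz:
    - [0.4,0,-0.4]
    - [0.4,0,-0.4]
    - [0.4,0,-0.3]
    - [0,0,0]
    - [0,0,0]
  dr:
    - [0,0,0]
    - [0,0,0]
    - [0,0,0]
    - [0,0,0]
    - [0,0,0]

```text
time: 29.55
tool_pos: [562.3, -54.1, 168.5]
tcp_rot: [-3.141, -1.048, 0.023]
contact_force: [0.2, -0.8, -0.3]
grip_width: 0.4
```

Run:
```python
from h import *
o=get_obs();print(o["contact_force"],o["tool_pos"],o["time"],o["joint_positions"].round(2))
s=snap("side");crop(s,(180,130,380,280),4,"s23");t=snap("top");crop(t,(200,140,440,280),3,"t23")
C=lambda b,sc,X,Y:(b[0]+(X+.5)/sc-.5,b[1]+(Y+.5)/sc-.5)
```

```text
[ 0.24654154 -0.78811693 -0.30282971] [562.31327315 -54.11783268 168.50760298] 29.55 [-0.44  0.42  2.35  2.51  0.72 -1.32]
```

View pics/s23.png

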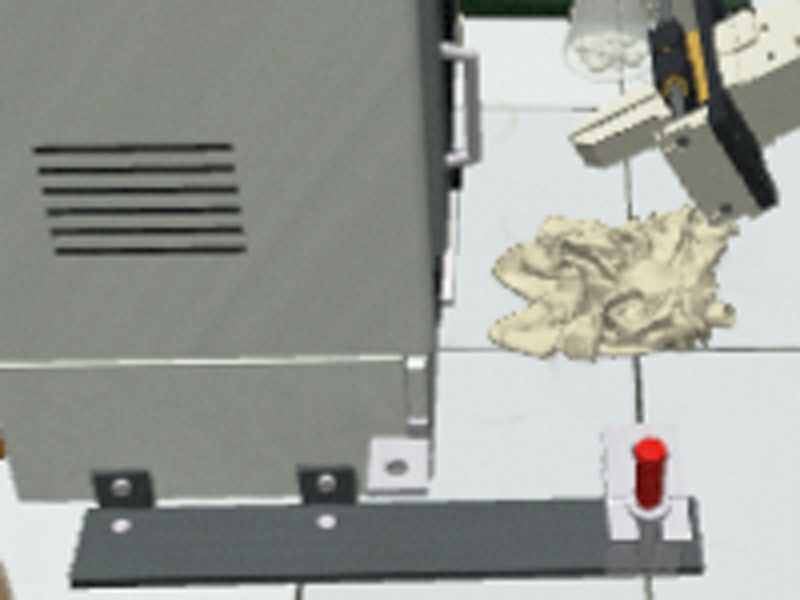

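View pics/t23.png

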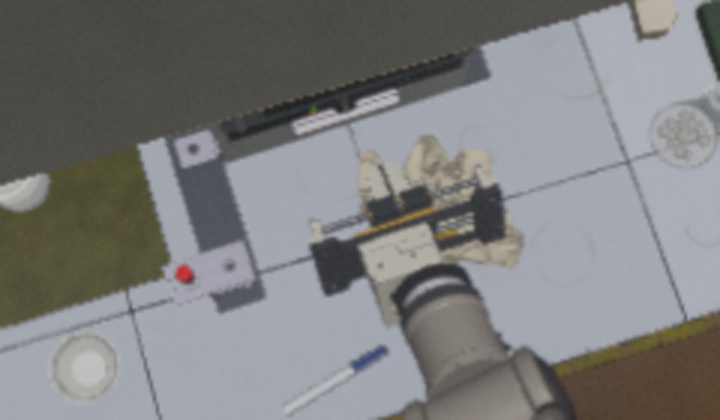

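Run:
```python
from h import *
s=snap("side");t=snap("top");C=lambda b,sc,X,Y:(b[0]+(X+.5)/sc-.5,b[1]+(Y+.5)/sc-.5)
S=lambda X,Y:C((180,130),4,X,Y);T=lambda X,Y:C((200,140),3,X,Y)
print("lug hole",tri(s,S(397,466),t,T(193,150)),"pull edge",onz(t,[T(294,131),T(400,97)],97).round(1))
print("pin top",tri(s,S(650,447),t,T(184,273)))
print("flask",onz(t,[T(682,135)],3).round(1),"dish",onz(t,[T(84,367)],20).round(1))
a=cv2.imread("pics/top0.png"); b=t["image"]
for n,(x0,y0,x1,y1) in dict(dish=(210,240,245,280),beaker=(190,195,216,212),flask=(415,168,450,200)).items(): print(n,cv2.absdiff(a[y0:y1,x0:x1],b[y0:y1,x0:x1]).mean())
a=cv2.imread("pics/side0.png"); b=s["image"]
for n,(x0,y0,x1,y1) in dict(dish=(345,300,395,345),beaker=(222,275,280,360),flaskbase=(318,125,350,155)).items(): print(n,cv2.absdiff(a[y0:y1,x0:x1],b[y0:y1,x0:x1]).mean())
```

```text
lug hole (array([684.58453092, 131.24665074,  63.25191061]), np.float64(1.1760830554462884)) pull edge [[ 662.4   18.7   97. ]
 [ 665.6 -102.9   97. ]]
pin top (array([543.79602253, 171.44005953, 116.98929883]), np.float64(1.2453405908718391))
flask [[ 551.8 -419.4    3. ]] dish [[492.7 314.7  20. ]]
dish 0.8352380952380952
beaker 1.1576168929110107
flask 0.9008928571428572
dish 1.182962962962963
beaker 1.7079107505070994
flaskbase 29.627430555555556
```

```bash
python3 -c "
from plant import *
print(close_job())"
```

```text
the job is handed in; nothing more can be done
None
```

I drew the pin and stood it upright in the open notch. I then pressed the lever and held it down for about the first 24 mm of the drawer's way. After letting the lever spring back, I pushed the drawer in slowly on its front panel, and handed the job in at about 30 s.

**Last checks:**
- **Pin:** its top is at (544, 171, 117) mm, which is 45 mm left of the bore, and it stands upright.
- **Drawer:** its lug has moved 139.5 mm against the expected 140, and the pull 143 to 144 mm, within about one pixel. At the end the force rose to about 25 N forward (29 N in all), which I took to be the stop.
- **Flask, beaker and dish:** they look unchanged in the top view, and the dish and beaker also in the side view. In the side view the gripper partly covered the flask, so that comparison told me nothing.
- **Robot:** it stands clear and touches nothing.

**Not confirmed:** I could not see inside the closed drawer. All four items were upright when the drawer was about 22 mm in, and the three still in view (all but the vial) were upright about 35 mm further on. The rest of the push was slow and smooth, at about 2 N until the stop.

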